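# Load the spatula sanitiser and arm its interlock

### The job

Slide every spatula on the draining mat blade first into a slot of its own in the sanitiser's slotted block, fully home to the handle's shoulder, while the block is still clamped in its loading position. Then free the red clamp knob fully (counter-clockwise), push the block fully home under the lamp hood by its post, turn the knob fully tight again, and last push the orange tongue key straight into the yellow interlock switch until its grip meets the face. Leave everything released and at rest, with the jars and other things on the bench undisturbed.

Things in the scene. Friction and masses are not known exactly. Their poses are not given: they have to be found in the camera images.
- spatula_a: flat spatula, black handle, may be absent; starts flat on the grey mat (4 mm thick), about 80 mm from the next. Handle 100 x 22 wide x 18 mm thick; steel blade 90 x 28 x 4 mm at mid thickness, last 24 mm narrowed to 18. About 90 g. Same both sides up. Origin: underside of handle, 35 mm behind the shoulder where the blade starts; x to the blade tip, y across, z through the thickness
- spatula_a_tip (a point): blade tip of the black spatula, 125 mm ahead of the body's origin along x and 9 mm along its z, in the middle of the thickness
- spatula_b: flat spatula, green handle, may be absent; starts flat on the grey mat (4 mm thick), about 80 mm from the next. Handle 100 x 22 wide x 18 mm thick; steel blade 90 x 28 x 4 mm at mid thickness, last 24 mm narrowed to 18. About 90 g. Same both sides up. Origin: underside of handle, 35 mm behind the shoulder where the blade starts; x to the blade tip, y across, z through the thickness
- spatula_b_tip (a point): blade tip of the green spatula, 125 mm ahead of the body's origin along x and 9 mm along its z, in the middle of the thickness
- spatula_c: flat spatula, red handle, may be absent; starts flat on the grey mat (4 mm thick), about 80 mm from the next. Handle 100 x 22 wide x 18 mm thick; steel blade 90 x 28 x 4 mm at mid thickness, last 24 mm narrowed to 18. About 90 g. Same both sides up. Origin: underside of handle, 35 mm behind the shoulder where the blade starts; x to the blade tip, y across, z through the thickness
- spatula_c_tip (a point): blade tip of the red spatula, 125 mm ahead of the body's origin along x and 9 mm along its z, in the middle of the thickness
- key: interlock tongue key lying flat on the bench: orange grip 60 x 24 wide x 18 mm thick, flat steel tongue 45 x 18 (12 at its end) x 4 mm at mid thickness. 70 g. Same both sides up. Origin: underside of the grip at its centre, 30 mm behind the shoulder where the tongue starts; x points to the tongue's end
- key_tip (a point): end of the tongue, 75 mm ahead of the body's origin along x and 9 mm along its z, in the middle of the thickness
- station: white sanitising station fixed to the bench; base 15 mm high, lamp hood at the back (100 x 210 mm, 90 to 135 mm high, its front 130 mm beyond the origin), clamp knob on a wing at its -y side. The blue and white slotted block is its carriage. Origin on the bench below the slot mouths when the carriage is fully out; x points from the slot mouths to the hood, away from the robot
- carriage (a joint): travel of the slotted block, m: 0 fully out (loading), 0.07 fully home, against its stop part way under the hood. Slides along the station's x with about 8 N friction, stays where left. Block 100 mm deep, 170 mm wide, top of its bars 75 mm above the bench. The clamp does not change the friction
- post (a point): grip place of the black upright post on the front bar of the carriage (post 16 mm along x, 20 mm along y, from 75 mm to 109.5 mm high); this point is the centre of its top. Moves with the carriage
- clamp (a joint): angle of the red clamp knob, rad: 0 tight, 1.3 fully free (end stops at both). Grows counter-clockwise seen from above; about 0.08 N m friction, stays where left
- clamp_grip (a point): on the vertical axis of the red clamp knob, 78 mm above the bench; the grip bar is 60 mm long, 16 mm wide, from 58 to 92 mm high; this point's x axis runs along the bar and turns with it (at 0 along the station's x)
- switch: yellow and black guard interlock switch fixed to the bench, 80 mm deep, 70 mm wide, 65 mm high, clear window on top. Origin on the bench below the slot mouth; x points into the slot
- switch_slot (a point): centre of the switch's slot mouth, 45 mm above the bench; x points into the slot. Slot level, 24 mm wide, 8 mm high, 60 mm deep; the tongue is home when the key's grip meets the face (tongue end 45 mm in)
- slot1 (a point): centre of the mouth of the right (-y) slot in the carriage's front face (56 mm between slots), 50 mm above the bench, moves with the carriage; x points into the slot. Slot level, 34 mm wide, 9 mm high, 100 mm deep and open at the far end, roofed (clear in the middle). A spatula is home when its handle's shoulder meets the face (tip 90 mm in)
- slot2 (a point): centre of the mouth of the middle slot in the carriage's front face (56 mm between slots), 50 mm above the bench, moves with the carriage; x points into the slot. Slot level, 34 mm wide, 9 mm high, 100 mm deep and open at the far end, roofed (clear in the middle). A spatula is home when its handle's shoulder meets the face (tip 90 mm in)
- slot3 (a point): centre of the mouth of the left (+y) slot in the carriage's front face (56 mm between slots), 50 mm above the bench, moves with the carriage; x points into the slot. Slot level, 34 mm wide, 9 mm high, 100 mm deep and open at the far end, roofed (clear in the middle). A spatula is home when its handle's shoulder meets the face (tip 90 mm in)
- jar_small: small white jar with blue lid, 80 mm high, a bystander on the bench; origin centre of its underside
- beaker: glass beaker, 90 mm high, a bystander on the bench; origin centre of its underside
- weigh_dish: white weighing dish, 70 mm across, a bystander on the bench; origin centre of its underside
There are look-alikes about, which are no part of the job. What is shaped like the spatula_a but purple is not meant.

How it is judged:
By the outcome, as a careful person would: the job done as asked, in the order asked, and still so for the second after the job is handed in, with the robot touching nothing.
Of spatula_a, spatula_b, spatula_c only 2 to 3 are there at a start; the rules pass over those that are not, and their reading is None.
At some moment in a run one of spatula_a, spatula_b, spatula_c, key may be knocked a few centimetres aside while the robot is not near it.
Once in a run the grip may slacken for a moment while it holds something.
It also fails if it takes over 208 s, if anything falls off the work surface, if the arm or the gripper's body presses on something with over 40 N, if the wrist force passes 120 N, or if a joint passes its speed limit or range.

### The arm

A 6-joint arm with a two-finger parallel gripper is mounted at the origin on the work surface. World frame = base frame: x ahead of the robot, y to its left, z up, the work surface at z = 0. Lengths are in m, angles in degrees, forces in N, time in s.
With the tool pointing down it reaches from about 0.375 to 0.9 m from the base axis. Payload 3.1 kg.
Tool frame: the origin (TCP) lies where the fingers leave the gripper's body, on its centre line; the fingertips stand 70 mm ahead of it and the grasp point (between the pads) lies 51 mm ahead of it; z points along the fingers, y is the line along which they close (so a half turn about z gives the same grasp; the last joint's range is limited). The gripper opens to 87 mm and grips with 3 to 60 N. Pads are 19 mm wide; open, the fingers measure 117 mm over their backs; the gripper's body (75 mm by 190 mm) begins 51 mm behind the grasp point.
Start: joints at [61.965, 30.224, 82.088, -0, 67.689, -10.227], TCP at [0.191, 0.595, 0.292] pointing down, gripper open.
Joint ranges: [-176.69, 176.69], [-43.24, 126.21], [12.49, 139.97], [-82, 262], [0, 151.66], [-163.58, 163.58]. Speed limits (degrees/s): [159.86, 159.86, 180, 180, 180, 180].

### API

Orientations are given as a 3x3 rotation matrix whose columns are the frame's x, y, z axes.
In Python, from rig import readout, capture, calibration, bot, look_for gives the robot as it stands. The module is installed in compiled form; this text tells all that it offers.
- The arm moves only by the shell command python3 -m pendant 'ROWS'. ROWS is JSON, a list of rows, each a list of 7 numbers: the shift along the tool's x, y, z normalised to -1 to 1, where 1 is 200 mm, then the turn, a rotation vector about the tool's x, y, z normalised to -1 to 1, where 1 is 180 degrees, then the closure, from -1 (fully open) to 1 (shut). In form: [[dx, dy, dz, ax, ay, az, grip], ...]. A call has 1 to 8 rows; each row is the pose to reach, as a shift and turn from the pose commanded when the call began, along the tool's axes at that moment, turning the shorter way round; what a row does not reach only later rows make up. A row lasts 1/10 s, in which the tool goes at most 50 mm and 8.59 degrees, less where a joint would pass 70% of its speed; a pose out of reach is approached as far as the arm can. A call with a number of a shift or a turn outside -1 to 1 is refused whole. A call with a gripper value outside its range is refused whole. The fingers move at their own pace and stop on an object; the grip force is fixed at half the most. Time passes only in rows, so rows that repeat a pose let the fingers close. It gives the time, the measured TCP pose, the force, the opening and the grip force at its end, in the units of the state.
- readout.read_state(): the state, without advancing time (a new reading comes with each control period).
- capture(name): name is "scene" or "top" or "wrist"; returns (picture, depth): 384x512x3 uint8, red, green, blue; 384x512 float32, m along the optical axis (not along the pixel's ray), 0 where there is no reading.
- calibration(name): a dict with "mtx" (3x3 intrinsics, pixels), "T" (4x4, takes a point from camera to world coordinates); the wrist camera has in their place "mount" (4x4, takes a point from camera to tool coordinates, whose origin is the TCP and whose axes are the flange's). Camera axes: x right, y down, z forward; pixel columns grow to the right and rows downward; lengths in m; the calibration is good to about 2 mm. A picture is of the moment at which its call begins: read the wrist's pose just before it. calibration takes no time and is no camera call.
- bot.hand_in(): hands the job in; it is judged then, once.
Trained networks look in the newest picture that a camera, given by its name, has taken for a name from the list of things; names that differ only in an ending like _2 or _b are one class to them, and where a whole thing is asked for, a point or a joint stands for the part that bears it (a point fixed in the world has none). Each returns a list of dicts, best first, with "conf" (0 to 1); they miss things now and then, are a little off and sometimes report something else, mostly with a low value. They report only what shows in the picture. A call takes as long as a camera call. They do not tell look-alikes from the thing itself.
- look_for(thing, camera): "extent" ([left, top, right, bottom] in pixels, round what is visible of it).
The state is a dict: "time_s": time; "joint_positions": joint angles; "qvel": joint speeds; "tau": joint torques, N m; "position": TCP position; "tcp_rot": TCP orientation; "force": force on the tool from outside, world axes, zero at the start; "moment": the same for the moment, N m; "opening": opening from 0.0 (shut) to 1.0 (fully open); "grasp_force": force on a finger pad.
Only numpy, scipy, OpenCV 4.12 (cv2) and the standard library are available. Lean on these libraries where they do the work, as an engineer would, in place of code of your own. Each camera call takes 0.05 s, during which the arm holds its last target. There are 200 camera calls.

## Working session

There is one attempt and no reset: what is moved stays moved. The work goes in short steps, Python scripts to look and compute and a shell command to move; the robot and the scene stay as the last step left them, time stands still between calls to the robot, and variables do not carry over. Pictures are saved under pics/ and viewed, at most 16 in all, crops included, and the job is handed in when it is done.

```bash
mkdir -p pics; ls; python3 - <<'E'
from rig import readout, capture, calibration
import cv2,numpy as np
s=readout.read_state();print(s['time_s'],s['position'],np.round(s['tcp_rot'],3),s['opening'])
for n in ['top','scene']:
    p,d=capture(n); np.savez(f'pics/{n}0.npz',p=p,d=d); cv2.imwrite(f'pics/{n}0.png',cv2.resize(p[:,:,::-1],(768,576)))
    c=calibration(n);print(n,np.round(c['mtx'],1).tolist(),np.round(c['T'],3).tolist())
print(calibration('wrist'))
E
```

```text
pics
0.0 [0.19082344 0.59453258 0.29126235] [[-0.952  0.306 -0.001]
 [ 0.306  0.952 -0.002]
 [ 0.    -0.002 -1.   ]] 1.0005692401207669
top [[451.8, 0.0, 252.9], [0.0, 451.8, 192.6], [0.0, 0.0, 1.0]] [[0.011, -0.986, 0.168, 0.275], [-1.0, -0.009, 0.013, 0.002], [-0.011, -0.168, -0.986, 1.4], [0.0, 0.0, 0.0, 1.0]]
scene [[388.8, 0.0, 247.4], [0.0, 388.8, 183.9], [0.0, 0.0, 1.0]] [[0.092, 0.749, -0.656, 1.31], [0.996, -0.059, 0.072, -0.099], [0.015, -0.659, -0.752, 1.043], [0.0, 0.0, 0.0, 1.0]]
{'mtx': array([[306.05988077,   0.        , 258.04175728],
       [  0.        , 306.05988077, 188.70673452],
       [  0.        ,   0.        ,   1.        ]]), 'mount': array([[-2.69954525e-05, -9.61640040e-01, -2.74314479e-01,
         7.47432295e-02],
       [ 9.99999617e-01, -2.65949961e-04,  8.33906725e-04,
         5.86083939e-04],
       [-8.74872022e-04, -2.74314352e-01,  9.61639678e-01,
        -9.11809669e-02],
       [ 0.00000000e+00,  0.00000000e+00,  0.00000000e+00,
         1.00000000e+00]])}
```

View pics/top0.png

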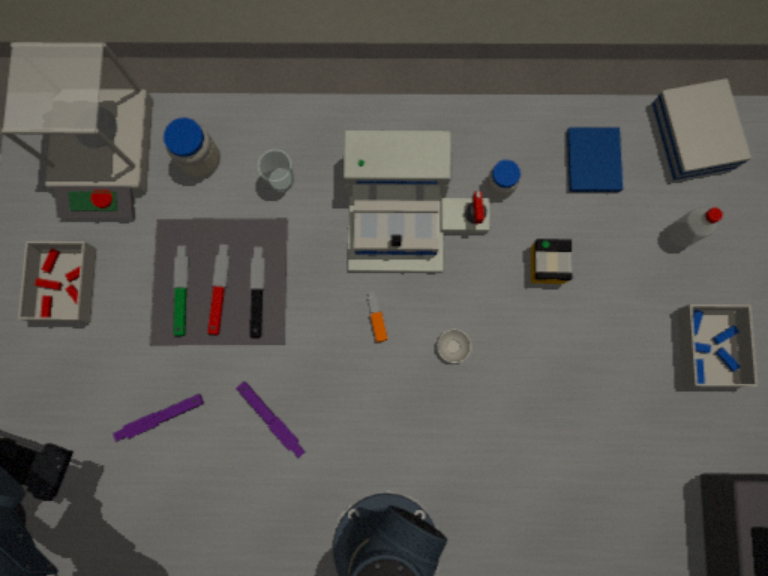

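View pics/scene0.png

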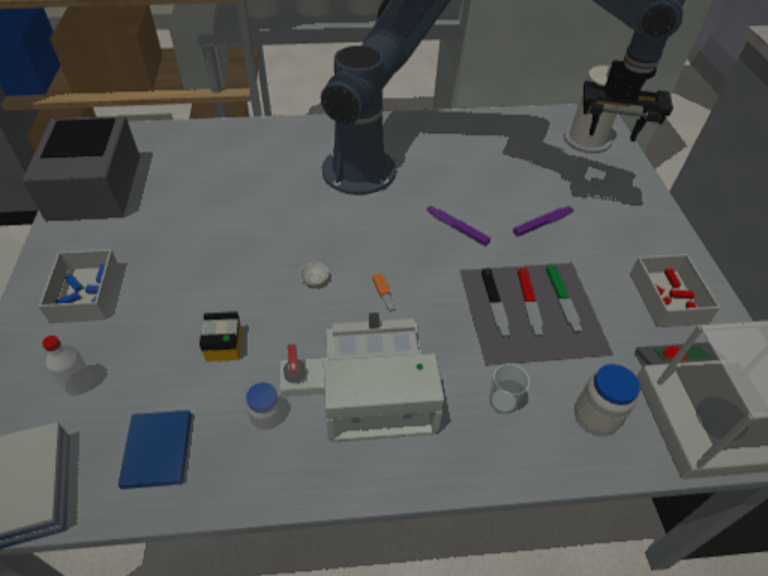

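The top view (768×576) shows these candidates:
- **Spatulas:** green (180,290), red (218,290) and black (257,292) lie on the mat. All three are present. The purple look-alikes at (158,417) and (270,420) are not meant, and neither are the red and blue bits in the bins at (55,280) and (722,345).
- **Key:** orange, at (377,318).
- **Station:** hood at (398,155), block at (395,230), post at (396,240), red knob at (478,208). The red button at (102,199) is a look-alike.
- **Switch:** yellow and black, at (552,260).

```bash
cat > h.py <<'E'
import numpy as np,cv2
from scipy.spatial.transform import Rotation as R
from rig import readout,capture,calibration
def cloud(n):
    c=calibration(n); s=readout.read_state()
    p,d=capture(n)
    if n=='wrist':
        T=np.eye(4);T[:3,:3]=s['tcp_rot'];T[:3,3]=s['position'];T=T@c['mount']
    else: T=c['T']
    K=c['mtx'];v,u=np.mgrid[:384,:512]
    P=np.stack([(u-K[0,2])/K[0,0]*d,(v-K[1,2])/K[1,1]*d,d],-1)@T[:3,:3].T+T[:3,3]
    P[d==0]=np.nan
    return p,P,T,K
def proj(X,T,K):
    q=(np.asarray(X)-T[:3,3])@T[:3,:3]; q=q@K.T; return q[...,:2]/q[...,2:]
RNG={'orange':[(8,18,180,255)],'red':[(0,5,150,255),(174,180,150,255)],'green':[(50,80,120,255)]}
def mask(p,col):
    h=cv2.cvtColor(p,cv2.COLOR_RGB2HSV)
    if col=='black': return (h[...,2]<45)
    m=np.zeros(p.shape[:2],bool)
    for a,b,s0,s1 in RNG[col]: m|=(h[...,0]>=a)&(h[...,0]<=b)&(h[...,1]>=s0)&(h[...,2]>45)
    return m
def blob(p,P,col,box,z):   # box x0,x1,y0,y1 world; z range -> centre (minAreaRect), length,width,yaw, z median
    m=mask(p,col)&(P[...,0]>box[0])&(P[...,0]<box[1])&(P[...,1]>box[2])&(P[...,1]<box[3])&(P[...,2]>z[0])&(P[...,2]<z[1])
    n,l,st,_=cv2.connectedComponentsWithStats(m.astype(np.uint8))
    if n<2: return None
    m=l==1+np.argmax(st[1:,4]); Q=P[m]
    (cx,cy),(w,h),a=cv2.minAreaRect((Q[:,:2]*1000).astype(np.float32))
    if w<h: w,h,a=h,w,a-90
    a=(a+90)%180-90
    return dict(c=np.round([cx/1000,cy/1000],4).tolist(),L=round(w),W=round(h),yaw=round(a,1),ztop=round(float(np.median(Q[:,2])),4),n=int(m.sum()))
def go(x,y,z,yaw=None,s=None):
    """print shift/turn for target TCP at x,y,z tool down; yaw = world angle of tool x axis (deg)"""
    s=readout.read_state(); Rt=np.array(s['tcp_rot']); d=Rt.T@(np.array([x,y,z])-s['position'])/.2
    o=''
    if yaw is not None:
        c,k=np.cos(np.radians(yaw)),np.sin(np.radians(yaw))
        Rg=np.array([[c,k,0],[k,-c,0],[0,0,-1.]])
        o=np.round(R.from_matrix(Rt.T@Rg).as_rotvec()/np.pi,4)
    print('go',[x,y,z,yaw],'->',np.round(d,4),o)
E
python3 - <<'E'
from h import *
p,P,T,K=cloud('top')
for c,z in [('green',(0,.05)),('red',(0,.05)),('black',(0,.05))]:
    print(c,blob(p,P,c,(.3,.7,.2,.6),z))
print('key',blob(p,P,'orange',(.2,.8,-.2,.3),(-.01,.05)))
print('knob',blob(p,P,'red',(.4,.9,-.4,0),(.04,.13)))
for n,(u,v) in dict(post=(396,239),block=(395,212),hood=(398,150),hoodL=(345,133),hoodR=(450,133),switch=(552,262),base1=(350,268),base2=(440,268),jar=(505,172),dish=(453,346),beaker=(275,170)).items():
    print(n,np.round(P[int(v/1.5),int(u/1.5)],3))
s=readout.read_state();print(s['joint_positions'])
go(.45,.33,.30,180)
E
```

```text
green {'c': [0.4599, 0.4329], 'L': 97, 'W': 22, 'yaw': 2.8, 'ztop': 0.0223, 'n': 234}
red {'c': [0.4635, 0.3586], 'L': 98, 'W': 23, 'yaw': -4.2, 'ztop': 0.0226, 'n': 244}
black {'c': [0.4589, 0.2748], 'L': 101, 'W': 21, 'yaw': 1.3, 'ztop': 0.0225, 'n': 243}
key {'c': [0.4329, 0.022], 'L': 58, 'W': 24, 'yaw': 14.6, 'ztop': 0.0187, 'n': 148}
knob {'c': [0.668, -0.18], 'L': 56, 'W': 25, 'yaw': 3.6, 'ztop': 0.0913, 'n': 110}
post [ 0.595 -0.012  0.112]
block [ 0.662 -0.009  0.067]
hood [ 0.768 -0.014  0.134]
hoodL [0.804 0.09  0.134]
hoodR [ 0.864 -0.13  -0.006]
switch [ 0.564 -0.328  0.058]
base1 [0.556 0.083 0.016]
base2 [ 0.558 -0.104  0.015]
jar [ 0.745 -0.231  0.08 ]
dish [ 0.397 -0.132  0.008]
beaker [0.769 0.248 0.013]
[ 6.19643593e+01  3.02673592e+01  8.21401781e+01 -5.57583486e-04
  6.76901201e+01 -1.02293534e+01]
go [0.45, 0.33, 0.3, 180] -> [-1.6381 -0.8638 -0.0416] [-0.0005 -0.0002 -0.0989]
```

```bash
python3 -m pendant '[[-0.7,-0.6,0,0,0,-0.05,-1],[-0.9,-0.9,0,0,0,-0.0989,-1],[-1,-0.86,0,0,0,-0.0989,-1],[-1,-0.86,0,0,0,-0.0989,-1],[-1,-0.86,0,0,0,-0.0989,-1],[-1,-0.86,0,0,0,-0.0989,-1],[-1,-0.86,0,0,0,-0.0989,-1]]'; python3 - <<'E'
from h import *
s=readout.read_state();print(s['time_s'],s['position'],s['joint_positions'])
p,P,T,K=cloud('wrist'); cv2.imwrite('pics/w1.png',p[:,:,::-1])
for c,z in [('green',(0,.05)),('red',(0,.05)),('black',(0.01,.05))]:
    print(c,blob(p,P,c,(.3,.7,.2,.6),z))
go(.45,.275,.17,180)
E
```

```text
time_s: 0.85
position: [0.3302, 0.3681, 0.2922]
tcp_rot: [[-1.0, 0.004, -0.0], [0.004, 1.0, -0.001], [0.0, -0.001, -1.0]]
force: [-0.1, 0.1, -0.8]
opening: 0.997
grasp_force: 0.0
0.85 [0.33018062 0.36810994 0.29217021] [ 3.51489618e+01  2.02348701e+01  1.00442360e+02 -2.77687121e-02
  5.93576446e+01 -5.45815517e+01]
green {'c': [0.4309, 0.43], 'L': 34, 'W': 20, 'yaw': 1.5, 'ztop': 0.0205, 'n': 386}
red {'c': [0.4323, 0.359], 'L': 30, 'W': 21, 'yaw': -0.8, 'ztop': 0.0202, 'n': 368}
black {'c': [0.431, 0.2775], 'L': 38, 'W': 14, 'yaw': 1.7, 'ztop': 0.0198, 'n': 222}
go [0.45, 0.275, 0.17, 180] -> [-0.6045 -0.4699  0.6108] [ 0.     -0.0001 -0.001 ]
```

View pics/w1.png

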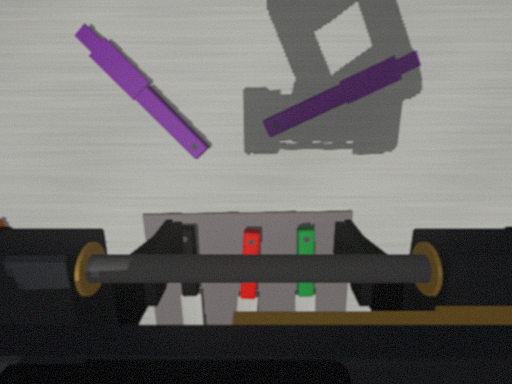

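The wrist view shows the three handles on the mat: black (188,258), red (250,262), green (306,262). The gripper hides everything ahead of them. The purple look-alikes are at (140,90) and (345,95). I'll grasp black, the spatula nearest the station.

```bash
python3 -m pendant '[[-0.25,-0.2,0.25,0,0,0,-1],[-0.45,-0.4,0.45,0,0,0,-1],[-0.595,-0.465,0.6,0,0,0,-1],[-0.595,-0.465,0.75,0,0,0,-1],[-0.595,-0.465,0.75,0,0,0,-1],[-0.595,-0.465,0.75,0,0,0,-1]]'; python3 - <<'E'
from h import *
p,P,T,K=cloud('wrist'); 
for c,z in [('black',(0.01,.035))]:
    print(c,blob(p,P,c,(.3,.5,.24,.32),z))
p,P,T,K=cloud('top'); cv2.imwrite('pics/t1.png',cv2.resize(p[150:250,80:230,::-1],None,fx=4,fy=4,interpolation=cv2.INTER_CUBIC))
go(.449,.275,.077,180)
E
```

```text
time_s: 1.5
position: [0.4471, 0.2772, 0.1401]
tcp_rot: [[-1.0, 0.001, -0.005], [0.001, 1.0, -0.001], [0.005, -0.001, -1.0]]
force: [-0.4, -1.3, 0.3]
opening: 1.0
grasp_force: 0.0
black {'c': [0.448, 0.2723], 'L': 71, 'W': 21, 'yaw': 0.3, 'ztop': 0.0205, 'n': 1844}
go [0.449, 0.275, 0.077, 180] -> [-0.0097 -0.0163  0.3287] [ 0.0001 -0.0002  0.0004]
```

View pics/t1.png

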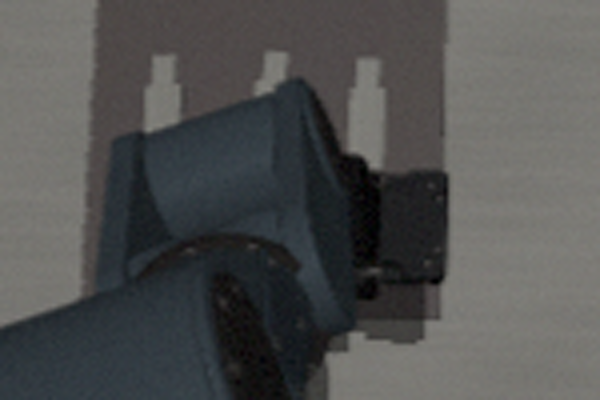

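This crop shows the gripper centred over the black-handled spatula (its blade is at (367,110)), and the other two blades are clear. I'll go down and close.

```bash
python3 -m pendant '[[-0.01,-0.015,0.2,0,0,0,-1],[-0.01,-0.015,0.315,0,0,0,-1],[-0.01,-0.015,0.315,0,0,0,-1],[-0.01,-0.015,0.315,0,0,0,1],[-0.01,-0.015,0.315,0,0,0,1],[-0.01,-0.015,0.315,0,0,0,1],[-0.01,-0.015,0.315,0,0,0,1],[-0.01,-0.015,0.315,0,0,0,1]]'; python3 -m pendant '[[0,0,0,0,0,0,1],[0,0,0,0,0,0,1],[0,0,-0.1,0,0,0,1],[0,0,-0.3,0,0,0,1],[0,0,-0.5,0,0,0,1],[0,0,-0.7,0,0,0,1],[0,0,-0.9,0,0,0,1],[0,0,-0.9,0,0,0,1]]'
```

```text
time_s: 2.4
position: [0.4502, 0.2742, 0.0799]
tcp_rot: [[-1.0, 0.0, 0.001], [0.0, 1.0, 0.0], [-0.001, 0.0, -1.0]]
force: [0.2, 0.4, -0.5]
opening: 0.632
grasp_force: 0.0
time_s: 3.2
position: [0.4526, 0.2751, 0.2645]
tcp_rot: [[-1.0, -0.0, 0.011], [0.0, 1.0, 0.004], [-0.011, 0.004, -1.0]]
force: [0.6, 0.2, -0.7]
opening: 0.011
grasp_force: 0.0
```

The fingers are slow, about 1.4 s for a full stroke, so I lifted before they had closed. I'll go back with more time for closing.

```bash
python3 -m pendant '[[0,0,0.2,0,0,0,-0.3],[0,0,0.4,0,0,0,-0.3],[0,0,0.4,0,0,0,-0.3],[0,0,0.4,0,0,0,-0.3],[0,0,0.4,0,0,0,-0.3],[0,0,0.4,0,0,0,-0.3],[0,0,0.4,0,0,0,-0.3],[0,0,0.4,0,0,0,-0.3]]'; python3 - <<'E'
from h import *
p,P,T,K=cloud('wrist'); 
print(blob(p,P,'black',(.3,.5,.24,.32),(.01,.035)))
s=readout.read_state();print(s['opening'])
go(.449,.274,.077,180)
E
```

```text
time_s: 4.0
position: [0.4503, 0.2743, 0.1802]
tcp_rot: [[-1.0, 0.0, 0.002], [0.0, 1.0, 0.001], [-0.002, 0.001, -1.0]]
force: [0.3, 0.6, 0.6]
opening: 0.616
grasp_force: 0.0
{'c': [0.4393, 0.2723], 'L': 53, 'W': 21, 'yaw': 0.5, 'ztop': 0.0205, 'n': 1245}
0.6280417975101081
go [0.449, 0.274, 0.077, 180] -> [ 0.0067 -0.0015  0.5152] [ 0.0002  0.0005 -0.    ]
```

```bash
python3 -m pendant '[[0,-0.005,0.25,0,0,0,-0.3],[0,-0.005,0.45,0,0,0,-0.3],[0,-0.005,0.515,0,0,0,-0.3],[0,-0.005,0.515,0,0,0,1],[0,-0.005,0.515,0,0,0,1],[0,-0.005,0.515,0,0,0,1],[0,-0.005,0.515,0,0,0,1],[0,-0.005,0.515,0,0,0,1]]'; python3 -m pendant '[[0,0,0,0,0,0,1],[0,0,0,0,0,0,1],[0,0,0,0,0,0,1],[0,0,0,0,0,0,1],[0,0,0,0,0,0,1]]'; 
```

```text
time_s: 4.85
position: [0.4502, 0.2732, 0.0768]
tcp_rot: [[-1.0, 0.0, 0.001], [0.0, 1.0, 0.0], [-0.001, 0.0, -1.0]]
force: [0.5, -0.9, 0.2]
opening: 0.286
grasp_force: 0.0
time_s: 5.35
position: [0.4501, 0.2732, 0.0767]
tcp_rot: [[-1.0, 0.0, 0.001], [0.0, 1.0, 0.0], [-0.001, 0.0, -1.0]]
force: [0.0, -0.1, 4.9]
opening: 0.248
grasp_force: 30.0
```

```bash
python3 -m pendant '[[0,0,-0.2,0,0,0,1],[0,0,-0.4,0,0,0,1],[0,0,-0.6,0,0,0,1],[0,0,-0.8,0,0,0,1],[0,0,-1,0,0,0,1],[0,0,-1,0,0,0,1]]'; python3 -m pendant '[[-0.2,-0.2,-0.12,0,0,0,1],[-0.4,-0.4,-0.12,0,0,0,1],[-0.6,-0.6,-0.12,0,0,0,1],[-0.8,-0.8,-0.12,0,0,0,1],[-1,-1,-0.12,0,0,0,1],[-1,-1,-0.12,0,0,0,1],[-1,-1,-0.12,0,0,0,1]]'; python3 - <<'E'
from h import *
p,P,T,K=cloud('wrist'); cv2.imwrite('pics/w2.png',cv2.resize(p[:,:,::-1],(768,576))); np.savez('pics/w2.npz',p=p,P=P)
E
```

```text
time_s: 5.95
position: [0.4524, 0.2742, 0.2813]
tcp_rot: [[-1.0, -0.0, 0.011], [-0.0, 1.0, 0.004], [-0.011, 0.004, -1.0]]
force: [0.7, 1.1, -0.3]
opening: 0.25
grasp_force: 30.0
time_s: 6.65
position: [0.653, 0.0685, 0.298]
tcp_rot: [[-1.0, 0.005, 0.001], [0.005, 1.0, -0.002], [-0.001, -0.002, -1.0]]
force: [-1.2, 0.7, -0.5]
opening: 0.25
grasp_force: 30.0
```

View pics/w2.png

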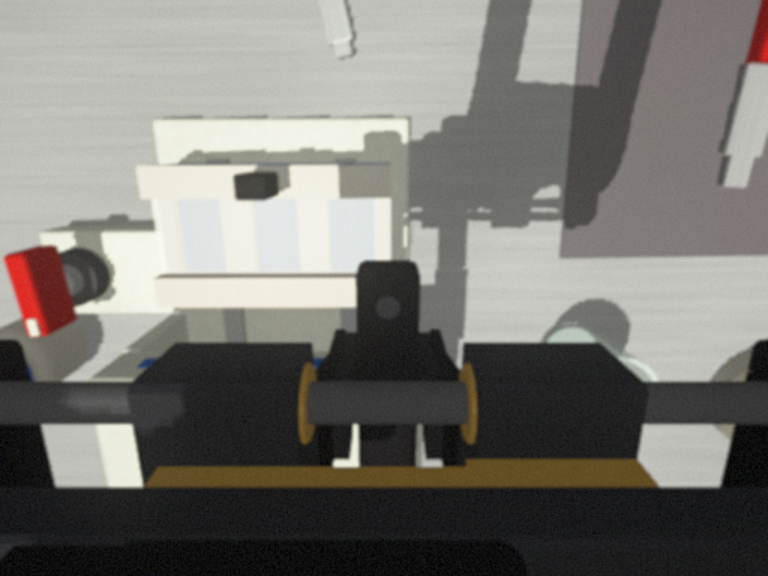

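The wrist view shows the station:
- Front bar's front edge at v≈165, u 137–390, with the post at (257,185).
- Clear roof windows at u≈203, 278 and 354, v≈235.
- Base front edge at v≈120, knob at (40,290).
- The held black handle at (388,300).

Next I'll measure the station frame.

```bash
python3 - <<'E'
from h import *
f=np.load('pics/w2.npz');p,P=f['p'],f['P']
def at(u,v): 
    u,v=int(u/1.5),int(v/1.5); return np.round(np.nanmedian(P[v-1:v+2,u-1:u+2].reshape(-1,3),0),4)
# top of bars plane: segment by z
Z=P[...,2]
def rect(m,name):
    n,l,st,_=cv2.connectedComponentsWithStats(m.astype(np.uint8)); m=l==1+np.argmax(st[1:,4]); Q=P[m]
    r=cv2.minAreaRect((Q[:,:2]*1000).astype(np.float32)); print(name,np.round(r[0],1),np.round(r[1],1),round(r[2],2),'z',np.round(np.median(Q[:,2]),4),m.sum())
X,Y=P[...,0],P[...,1]
b=(X>.5)&(X<.72)&(Y>-.13)&(Y<.12)
rect(b&(Z>.066)&(Z<.084)&(X<.62),'frontbar')
rect(b&(Z>.066)&(Z<.084)&(X>.62)&(Y<.04),'rearbar')
rect(b&(Z>.095)&(Z<.125)&(Y<.03),'post')
rect(b&(Z>.008)&(Z<.024)&(X<.59),'base')
for n,u,v in [('winL',203,235),('winM',278,235),('winR',354,235),('bl',158,124),('br',405,122)]: print(n,at(u,v))
# window edges: blue-ness along row v=157
h=p[152:162].astype(float).mean(0); s=h[:,2]-h[:,0]
e=[(i,round(s[i],0)) for i in range(100,265)]
on=s[100:265]>8; ch=np.flatnonzero(np.diff(on.astype(int)))+100
print(ch,[np.round(P[157,c],4)[:2].tolist() for c in ch])
print(blob(p,P,'red',(.5,.8,-.3,-.1),(.05,.12)))
E
```

```text
frontbar [597.7 -14.8] [169.9  21.8] 89.9 z 0.0731 3232
rearbar [675.9 -29.9] [139.4  23. ] 89.98 z 0.0731 2731
post [598.6 -13.9] [20.1 15.6] 88.77 z 0.1078 440
base [571.2 -13.8] [199.4  36.2] 89.66 z 0.0136 5173
winL [ 0.6352 -0.0645  0.059 ]
winM [ 0.6355 -0.0106  0.0593]
winR [0.6356 0.0449 0.0592]
bl [ 0.5562 -0.1086  0.0131]
br [0.5561 0.0832 0.0131]
[] []
{'c': [0.6716, -0.1774], 'L': 58, 'W': 15, 'yaw': 4.1, 'ztop': 0.0839, 'n': 1706}
```

```bash
python3 - <<'E'
from h import *
s=readout.read_state(); t=s['position'];print(t, np.round(s['tcp_rot'],4).tolist())
f=np.load('pics/w2.npz');p,P=f['p'],f['P']
Z=P[...,2];X=P[...,0];Y=P[...,1]
m=(Z>.2)&(Z<.27)&(X<t[0]-.0)&(X>.55)&(abs(Y-t[1])<.013)
n,l,st,_=cv2.connectedComponentsWithStats(m.astype(np.uint8)); m=l==1+np.argmax(st[1:,4]); Q=P[m]; 
top=Q[abs(Q[:,2]-np.percentile(Q[:,2],80))<.004]
print(len(Q),'x',top[:,0].min()-t[0],top[:,0].max()-t[0],'y',top[:,1].min()-t[1],top[:,1].max()-t[1],'z',np.median(top[:,2])-t[2])
go(.42,-.069,.20,180)
E
```

```text
[0.65069686 0.07076312 0.29778959] [[-1.0, 0.0037, -0.0027], [0.0037, 1.0, 0.0001], [0.0027, 0.0001, -1.0]]
3263 x -0.035210796135442424 -4.880324095957178e-07 y -0.012913843214151607 0.012936488539756291 z -0.05602573580906445
go [0.42, -0.069, 0.2, 180] -> [ 1.1495 -0.7032  0.492 ] [ 0.     -0.0009 -0.0012]
```

```bash
python3 -m pendant '[[0.2,-0.15,0,0,0,0,1],[0.4,-0.3,0,0,0,0,1],[0.6,-0.45,0,0,0,0,1],[0.8,-0.6,0,0,0,0,1],[1,-0.7,0,0,0,0,1],[1,-0.7,0.2,0,0,0,1],[1,-0.7,0.4,0,0,0,1],[1,-0.7,0.5,0,0,0,1]]';python3 -m pendant '[[0.15,0,0.2,0,0,0,1],[0.15,0,0.4,0,0,0,1],[0.15,0,0.42,0,0,0,1],[0.15,0,0.42,0,0,0,1],[0.15,0,0.42,0,0,0,1]]'; python3 - <<'E'
from h import *
p,P,T,K=cloud('wrist'); s=readout.read_state(); t=s['position'];print(t, np.round(s['tcp_rot'],4).tolist(),s['grasp_force'])
Z=P[...,2]-t[2];X=P[...,0]-t[0];Y=P[...,1]-t[1]
m=(Z>-.062)&(Z<-.05)&(X<-.012)&(abs(Y)<.03)
n,l,st,_=cv2.connectedComponentsWithStats(m.astype(np.uint8)); m=l==1+np.argmax(st[1:,4])
print(m.sum(),X[m].min(),np.percentile(Y[m],[2,98]),np.median(Z[m]))
p,P,T,K=cloud('top'); cv2.imwrite('pics/t2.png',cv2.resize(p[110:250,200:360,::-1],None,fx=4,fy=4,interpolation=cv2.INTER_CUBIC)); np.savez('pics/t2.npz',p=p,P=P)
go(.42,-.069,.1137,180)
E
```

```text
time_s: 7.5
position: [0.4468, -0.0651, 0.1979]
tcp_rot: [[-1.0, -0.0, -0.005], [-0.0, 1.0, 0.003], [0.005, 0.003, -1.0]]
force: [-0.1, 0.8, -1.0]
opening: 0.252
grasp_force: 30.0
time_s: 8.0
position: [0.421, -0.0669, 0.1175]
tcp_rot: [[-1.0, -0.001, 0.003], [-0.001, 1.0, -0.001], [-0.003, -0.001, -1.0]]
force: [-0.1, 0.1, -1.6]
opening: 0.246
grasp_force: 30.0
[ 0.42123359 -0.0670354   0.11793048] [[-1.0, -0.0007, 0.004], [-0.0007, 1.0, -0.0017], [-0.004, -0.0017, -1.0]] 29.99268740415573
2078 -0.037760989601082484 [-0.00948533  0.01130791] -0.05660989825396309
go [0.42, -0.069, 0.1137, 180] -> [ 0.0063 -0.0093  0.0217] [-0.0006  0.0014  0.0002]
```

View pics/t2.png

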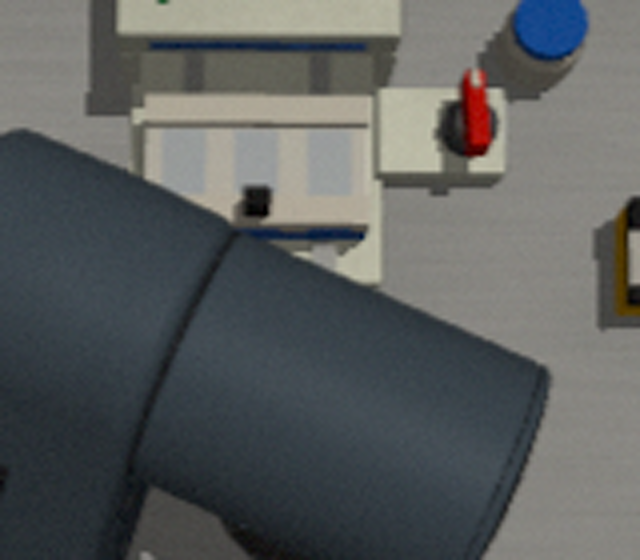

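The top crop shows the blade tip at (325,250), short of slot 1's window at (330,160), so it lines up. The knob is at (478,115). I'll trim y and z, then insert.

```bash
python3 -m pendant '[[0,-0.0175,0.021,0,0,0,1],[0,-0.0175,0.021,0,0,0,1],[0,-0.0175,0.021,0,0,0,1],[0,-0.0175,0.021,0,0,0,1]]'; python3 - <<'E'
from h import *
s=readout.read_state();print(s['position'],np.round(s['tcp_rot'],4).tolist())
from rig import look_for
f=np.load('pics/t2.npz');P=f['P']
for u,v in [(325,250),(330,160),(256,160),(183,160)]: print(np.round(P[110+v//4,200+u//4],4))
E
```

```text
time_s: 8.5
position: [0.4199, -0.0705, 0.1123]
tcp_rot: [[-1.0, 0.0, 0.0], [0.0, 1.0, -0.0], [-0.0, -0.0, -1.0]]
force: [0.3, 0.1, -0.9]
opening: 0.252
grasp_force: 30.0
[ 0.4199475  -0.07049581  0.11229627] [[-1.0, 0.0003, 0.0004], [0.0003, 1.0, -0.0002], [-0.0004, -0.0002, -1.0]]
[ 0.5679 -0.0648  0.0578]
[ 0.6366 -0.0678  0.0584]
[ 0.6343 -0.0126  0.0654]
[0.635  0.0454 0.0611]
```

```bash
python3 -m pendant '[[0,0,-0.006,0,0,0,1],[-0.07,0,-0.006,0,0,0,1],[-0.14,0,-0.006,0,0,0,1],[-0.2,0,-0.006,0,0,0,1],[-0.2,0,-0.006,0,0,0,1],[-0.2,0,-0.006,0,0,0,1]]'; python3 -m pendant '[[-0.05,0,0,0,0,0,1],[-0.1,0,0,0,0,0,1],[-0.15,0,0,0,0,0,1],[-0.2,0,0,0,0,0,1],[-0.25,0,0,0,0,0,1],[-0.25,0,0,0,0,0,1],[-0.25,0,0,0,0,0,1]]'; python3 - <<'E'
from h import *
p,P,T,K=cloud('top'); cv2.imwrite('pics/t3.png',cv2.resize(p[110:250,200:360,::-1],None,fx=4,fy=4,interpolation=cv2.INTER_CUBIC)); np.savez('pics/t3.npz',p=p,P=P)
s=readout.read_state();print(s['position'],s['force'])
E
```

```text
time_s: 9.1
position: [0.4594, -0.0701, 0.1131]
tcp_rot: [[-1.0, -0.0, -0.001], [-0.0, 1.0, 0.0], [0.001, 0.0, -1.0]]
force: [-0.7, 0.4, -0.4]
opening: 0.252
grasp_force: 30.0
time_s: 9.8
position: [0.5098, -0.0702, 0.1131]
tcp_rot: [[-1.0, -0.0, -0.001], [-0.0, 1.0, 0.0], [0.001, 0.0, -1.0]]
force: [-0.9, 0.2, -1.1]
opening: 0.246
grasp_force: 30.0
[ 0.50932916 -0.07013055  0.11308337] [-0.3331217   0.54940411 -1.56902303]
```

View pics/t3.png

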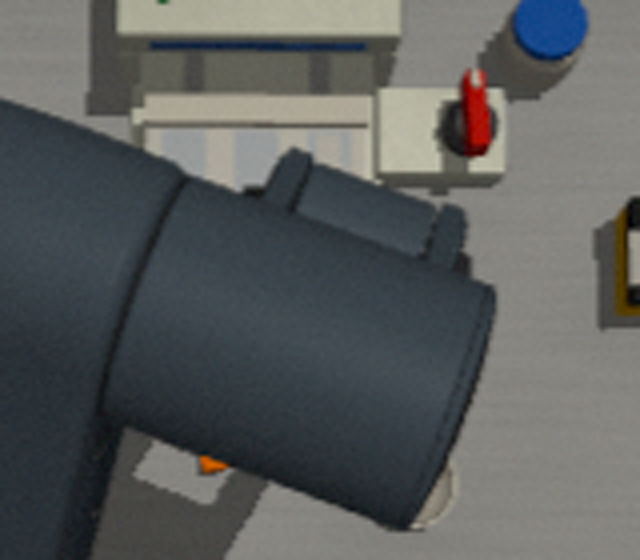

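The arm hides the slot mouth in this view, but the forces are near zero and the carriage hasn't moved, so the blade is inside. I'll push on gently, watching the force.

```bash
python3 -m pendant '[[-0.03,0,0,0,0,0,1],[-0.05,0,0,0,0,0,1],[-0.05,0,0,0,0,0,1],[-0.05,0,0,0,0,0,1]]'|grep -E 'pos|force:'; for i in 1; do python3 -m pendant '[[-0.015,0,0,0,0,0,1],[-0.015,0,0,0,0,0,1],[-0.015,0,0,0,0,0,1]]'|grep -E 'pos|force:'; done;  python3 -m pendant '[[-0.01,0,0,0,0,0,1],[-0.01,0,0,0,0,0,1],[-0.01,0,0,0,0,0,1]]'|grep -E 'pos|force:'
```

```text
position: [0.5199, -0.0704, 0.1133]
force: [-0.5, -0.2, -0.5]
grasp_force: 30.0
position: [0.5229, -0.0704, 0.1133]
force: [1.1, -0.4, -1.3]
grasp_force: 30.0
position: [0.5242, -0.0702, 0.1131]
force: [-1.8, 0.0, -1.7]
grasp_force: 30.0
```

```bash
python3 -m pendant '[[-0.007,0,0,0,0,0,1],[-0.007,0,0,0,0,0,1],[-0.007,0,0,0,0,0,1]]'|grep -E 'pos|force:';  python3 -m pendant '[[-0.006,0,0,0,0,0,1],[-0.006,0,0,0,0,0,1],[-0.006,0,0,0,0,0,1]]'|grep -E 'pos|force:'
```

```text
position: [0.5244, -0.0701, 0.113]
force: [-5.2, -2.1, 1.2]
grasp_force: 30.0
position: [0.5247, -0.0701, 0.1129]
force: [-6.2, -2.3, 1.1]
grasp_force: 30.0
```

Contact at x=0.5245 fits the shoulder reaching the face: the mouth is at about 0.586 and the push was 6 N, below the carriage friction. I'll release with a modest opening and lift.

```bash
python3 -m pendant '[[0,0,0,0,0,0,0.1],[0,0,0,0,0,0,0.1],[0,0,0,0,0,0,0.1],[0,0,0,0,0,0,0.1],[0,0,-0.2,0,0,0,0.1],[0,0,-0.4,0,0,0,0.1],[0,0,-0.6,0,0,0,0.1],[0,0,-0.9,0,0,0,0]]'; python3 -m pendant '[[0.2,0.25,0,0,0,0,-0.3],[0.4,0.5,0,0,0,0,-0.3],[0.45,0.75,0,0,0,0,-0.3],[0.45,1,0,0,0,0,-0.3],[0.45,1,0,0,0,0,-0.3],[0.45,1,0,0,0,0,-0.3]]'; python3 - <<'E'
from h import *
p,P,T,K=cloud('top'); cv2.imwrite('pics/t4.png',cv2.resize(p[110:260,90:370,::-1],None,fx=2.8,fy=2.8,interpolation=cv2.INTER_CUBIC)); np.savez('pics/t4.npz',p=p,P=P)
for c in ['red','green']: print(c,blob(p,P,c,(.3,.7,.2,.6),(0,.05)))
print('key',blob(p,P,'orange',(.2,.8,-.2,.3),(-.01,.05)))
print('black',blob(p,P,'black',(.46,.6,-.12,-.03),(.03,.08)))
go(.449,.3585,.18,180)
E
```

```text
time_s: 12.25
position: [0.5268, -0.0701, 0.2839]
tcp_rot: [[-1.0, 0.0, -0.002], [0.0, 1.0, 0.001], [0.002, 0.001, -1.0]]
force: [-0.3, -0.3, -0.3]
opening: 0.476
grasp_force: 0.0
time_s: 12.85
position: [0.4365, 0.1325, 0.2836]
tcp_rot: [[-1.0, -0.005, 0.001], [-0.005, 1.0, 0.001], [-0.001, 0.001, -1.0]]
force: [-0.1, -0.9, 0.3]
opening: 0.653
grasp_force: 0.0
red {'c': [0.464, 0.3586], 'L': 99, 'W': 22, 'yaw': -3.6, 'ztop': 0.0224, 'n': 244}
green {'c': [0.4598, 0.433], 'L': 97, 'W': 21, 'yaw': 1.8, 'ztop': 0.0224, 'n': 235}
key {'c': [0.4333, 0.0221], 'L': 58, 'W': 23, 'yaw': 13.2, 'ztop': 0.019, 'n': 146}
black {'c': [0.5346, -0.0649], 'L': 102, 'W': 22, 'yaw': -2.3, 'ztop': 0.0545, 'n': 216}
go [0.449, 0.3585, 0.18, 180] -> [-0.063   1.1374  0.5174] [-0.      0.0003  0.0012]
```

View pics/t4.png

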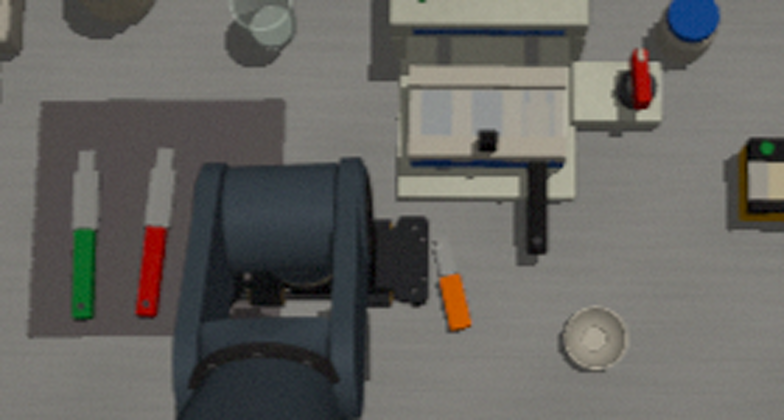

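Black is home: its handle runs from the block face at (538,165) to (537,250). The red and green spatulas and the key haven't moved. Red is next.

```bash
python3 -m pendant '[[-0.03,0.25,0.1,0,0,0.02,-0.3],[-0.06,0.5,0.2,0,0,0.02,-0.3],[-0.08,0.75,0.4,0,0,0.02,-0.3],[-0.08,1,0.52,0,0,0.02,-0.3],[-0.08,1,0.52,0,0,0.02,-0.3],[-0.08,1,0.52,0,0,0.02,-0.3]]'; python3 - <<'E'
from h import *
p,P,T,K=cloud('wrist'); 
s=readout.read_state();print(s['position'],s['opening'])
print(blob(p,P,'red',(.3,.5,.3,.4),(.01,.035)))
go(.453,.3575,.0768,176.4)
E
```

```text
time_s: 13.5
position: [0.4537, 0.3309, 0.177]
tcp_rot: [[-0.998, 0.061, -0.002], [0.061, 0.998, -0.001], [0.002, -0.001, -1.0]]
force: [-0.1, -0.6, 0.2]
opening: 0.647
grasp_force: 0.0
[0.45379607 0.32952944 0.17797726] 0.6515512307280051
{'c': [0.4592, 0.3563], 'L': 83, 'W': 21, 'yaw': -4.1, 'ztop': 0.0206, 'n': 2259}
go [0.453, 0.3575, 0.0768, 176.4] -> [0.0119 0.14   0.5057] [-0.0004 -0.0004  0.0004]
```

```bash
python3 -m pendant '[[0.01,0.135,0.1,0,0,0,-0.3],[0.01,0.136,0.3,0,0,0,-0.3],[0.01,0.136,0.506,0,0,0,-0.3],[0.01,0.136,0.506,0,0,0,-0.3],[0.01,0.136,0.506,0,0,0,1],[0.01,0.136,0.506,0,0,0,1],[0.01,0.136,0.506,0,0,0,1],[0.01,0.136,0.506,0,0,0,1]]'; python3 -m pendant '[[0,0,0,0,0,0,1],[0,0,0,0,0,0,1],[0,0,0,0,0,0,1],[0,0,0,0,0,0,1],[0,0,0,0,0,0,1],[0,0,0,0,0,0,1]]'; python3 - <<'E'
from h import *
s=readout.read_state();x,y,z=s['position']
go(x-.036,y-.19,z+.16,180)
E
```

```text
time_s: 14.35
position: [0.4537, 0.3565, 0.0789]
tcp_rot: [[-0.998, 0.063, 0.001], [0.063, 0.998, 0.0], [-0.001, 0.001, -1.0]]
force: [-0.4, 0.2, 0.2]
opening: 0.374
grasp_force: 0.0
time_s: 14.95
position: [0.4533, 0.3568, 0.0786]
tcp_rot: [[-0.998, 0.063, 0.0], [0.063, 0.998, -0.0], [-0.0, -0.0, -1.0]]
force: [0.3, -1.9, 6.4]
opening: 0.251
grasp_force: 30.0
go [np.float64(0.41733832147488115), np.float64(0.16684512531745688), np.float64(0.23856098809095916), 180] -> [ 0.1198 -0.9595 -0.8   ] [-0.      0.0001 -0.02  ]
```

```bash
python3 -m pendant '[[0,0,-0.2,0,0,0,1],[0,0,-0.4,0,0,0,1],[0.05,-0.2,-0.6,0,0,-0.01,1],[0.12,-0.4,-0.7,0,0,-0.02,1],[0.12,-0.6,-0.7,0,0,-0.02,1],[0.12,-0.8,-0.7,0,0,-0.02,1],[0.12,-0.96,-0.7,0,0,-0.02,1],[0.12,-0.96,-0.7,0,0,-0.02,1]]'; python3 - <<'E'
from h import *
go(.418,-.0145,.1166,180)
E
```

```text
time_s: 15.75
position: [0.4162, 0.1641, 0.2178]
tcp_rot: [[-1.0, 0.004, -0.002], [0.004, 1.0, -0.001], [0.002, -0.001, -1.0]]
force: [-0.1, 0.9, -1.1]
opening: 0.249
grasp_force: 30.0
go [0.418, -0.0145, 0.1166, 180] -> [-0.0139 -0.8925  0.5067] [-0.0003 -0.0007 -0.0014]
```

```bash
python3 -m pendant '[[0,-0.22,0,0,0,0,1],[0,-0.44,0.1,0,0,0,1],[0,-0.66,0.3,0,0,0,1],[0,-0.89,0.5,0,0,0,1],[0,-0.89,0.5,0,0,0,1],[0,-0.89,0.5,0,0,0,1],[0,-0.89,0.5,0,0,0,1],[0,-0.89,0.5,0,0,0,1]]'; python3 - <<'E'
from h import *
p,P,T,K=cloud('wrist'); s=readout.read_state(); t=s['position'];print(t,s['grasp_force'])
Z=P[...,2]-t[2];X=P[...,0]-t[0];Y=P[...,1]-t[1]
m=(Z>-.064)&(Z<-.05)&(X<-.012)&(abs(Y)<.03)
n,l,st,_=cv2.connectedComponentsWithStats(m.astype(np.uint8)); m=l==1+np.argmax(st[1:,4])
print(m.sum(),X[m].min(),np.percentile(Y[m],[2,98]),np.median(Z[m]))
go(.418,-.0145,.1156,180)
E
```

```text
time_s: 16.55
position: [0.4174, -0.0102, 0.1185]
tcp_rot: [[-1.0, -0.001, 0.001], [-0.001, 1.0, -0.0], [-0.001, -0.0, -1.0]]
force: [0.2, -0.3, -1.4]
opening: 0.251
grasp_force: 30.0
[ 0.41751349 -0.01014137  0.11874083] 29.96752828359604
1937 -0.03618264805329263 [-0.00958147  0.01127134] -0.05823358945608188
go [0.418, -0.0145, 0.1156, 180] -> [-0.0024 -0.0218  0.0157] [-0.0001  0.0004  0.0006]
```

```bash
python3 -m pendant '[[0,-0.021,0.0157,0,0,0,1],[0,-0.021,0.0157,0,0,0,1],[0,-0.021,0.0157,0,0,0,1],[0,-0.021,0.0157,0,0,0,1]]'|grep pos; python3 -m pendant '[[-0.07,0,0,0,0,0,1],[-0.14,0,0,0,0,0,1],[-0.2,0,0,0,0,0,1],[-0.25,0,0,0,0,0,1],[-0.25,0,0,0,0,0,1]]'|grep -E 'pos|force:';python3 -m pendant '[[-0.05,0,0,0,0,0,1],[-0.1,0,0,0,0,0,1],[-0.15,0,0,0,0,0,1],[-0.2,0,0,0,0,0,1],[-0.25,0,0,0,0,0,1],[-0.25,0,0,0,0,0,1]]'|grep -E 'pos|force:'
```

```text
position: [0.4172, -0.0153, 0.1151]
position: [0.469, -0.0157, 0.115]
force: [0.4, 0.3, -0.8]
grasp_force: 30.0
position: [0.5194, -0.0158, 0.1151]
force: [-0.3, 0.3, 0.7]
grasp_force: 30.0
```

```bash
for i in 1; do python3 -m pendant '[[-0.01,0,0,0,0,0,1],[-0.01,0,0,0,0,0,1],[-0.01,0,0,0,0,0,1]]'|grep -E 'pos|force:'; python3 -m pendant '[[-0.01,0,0,0,0,0,1],[-0.01,0,0,0,0,0,1],[-0.01,0,0,0,0,0,1]]'|grep -E 'pos|force:'; python3 -m pendant '[[-0.006,0,0,0,0,0,1],[-0.006,0,0,0,0,0,1],[-0.006,0,0,0,0,0,1]]'|grep -E 'pos|force:'; done
```

```text
position: [0.5186, -0.0153, 0.1148]
force: [-0.6, -0.2, -0.8]
grasp_force: 30.0
position: [0.5212, -0.0155, 0.115]
force: [0.1, -0.7, -0.8]
grasp_force: 30.0
position: [0.5224, -0.0154, 0.1149]
force: [0.8, 0.4, -0.8]
grasp_force: 30.0
```

```bash
python3 -m pendant '[[-0.007,0,0,0,0,0,1],[-0.007,0,0,0,0,0,1],[-0.007,0,0,0,0,0,1]]'|grep -E 'pos|force:'; python3 -m pendant '[[-0.006,0,0,0,0,0,1],[-0.006,0,0,0,0,0,1],[-0.006,0,0,0,0,0,1]]'|grep -E 'pos|force:'
```

```text
position: [0.5228, -0.0153, 0.1147]
force: [-3.3, -1.1, 0.2]
grasp_force: 30.0
position: [0.523, -0.0152, 0.1146]
force: [-5.6, -0.7, 1.6]
grasp_force: 30.0
```

Contact came at 0.523, as predicted. I'll release red and go for green.

```bash
python3 -m pendant '[[0,0,0,0,0,0,0.25],[0,0,0,0,0,0,0.25],[0,0,0,0,0,0,0.25],[0,0,0,0,0,0,0.25],[0,0,-0.2,0,0,0,0.25],[0,0,-0.4,0,0,0,0.25],[0,0,-0.6,0,0,0,0.25],[0,0,-0.8,0,0,0,0]]'; python3 -m pendant '[[0.1,0.25,0,0,0,0,-0.3],[0.2,0.5,0,0,0,0,-0.3],[0.3,0.75,0,0,0,0,-0.3],[0.35,1,0,0,0,0,-0.3],[0.35,1,0,0,0,0,-0.3]]'; python3 -m pendant '[[0,0.25,0,0,0,-0.01,-0.3],[0,0.5,0.1,0,0,-0.01,-0.3],[0,0.75,0.2,0,0,-0.01,-0.3],[0,1,0.4,0,0,-0.01,-0.3],[0,1,0.4,0,0,-0.01,-0.3],[0,1,0.4,0,0,-0.01,-0.3]]'; python3 - <<'E'
from h import *
p,P,T,K=cloud('wrist'); 
print(blob(p,P,'green',(.3,.5,.35,.5),(.01,.035)))
p,P,T,K=cloud('top');cv2.imwrite('pics/t5.png',cv2.resize(p[110:260,90:370,::-1],None,fx=2.8,fy=2.8,interpolation=cv2.INTER_CUBIC));
print(blob(p,P,'red',(.4,.6,-.06,.04),(.03,.09)));print(blob(p,P,'green',(.3,.7,.2,.6),(0,.05)))
print('black',blob(p,P,'black',(.46,.6,-.12,-.03),(.03,.08)))
print('key',blob(p,P,'orange',(.2,.8,-.2,.3),(-.01,.05)))
go(.449,.4315,.0768,181.5)
E
```

```text
time_s: 20.4
position: [0.525, -0.0154, 0.2765]
tcp_rot: [[-1.0, 0.0, 0.001], [0.0, 1.0, 0.0], [-0.001, 0.0, -1.0]]
force: [0.1, -0.1, -0.3]
opening: 0.408
grasp_force: 0.0
time_s: 20.9
position: [0.453, 0.1883, 0.2752]
tcp_rot: [[-1.0, -0.005, -0.0], [-0.005, 1.0, 0.001], [0.0, 0.001, -1.0]]
force: [0.1, 0.8, 0.9]
opening: 0.649
grasp_force: 0.0
time_s: 21.5
position: [0.4543, 0.3861, 0.1924]
tcp_rot: [[-0.999, -0.034, -0.003], [-0.034, 0.999, -0.001], [0.003, -0.001, -1.0]]
force: [0.1, -0.6, 0.2]
opening: 0.652
grasp_force: 0.0
{'c': [0.4569, 0.4307], 'L': 86, 'W': 21, 'yaw': 1.8, 'ztop': 0.0205, 'n': 1975}
{'c': [0.5347, -0.0109], 'L': 100, 'W': 21, 'yaw': -1.6, 'ztop': 0.0542, 'n': 210}
{'c': [0.6797, 0.5856], 'L': 25, 'W': 13, 'yaw': -84.5, 'ztop': 0.0349, 'n': 23}
black {'c': [0.5342, -0.065], 'L': 101, 'W': 22, 'yaw': -2.2, 'ztop': 0.0546, 'n': 217}
key {'c': [0.4323, 0.0219], 'L': 58, 'W': 24, 'yaw': 12.7, 'ztop': 0.0192, 'n': 147}
go [0.449, 0.4315, 0.0768, 181.5] -> [0.0233 0.2378 0.5888] [-0.0003 -0.0001  0.0019]
```

View pics/t5.png

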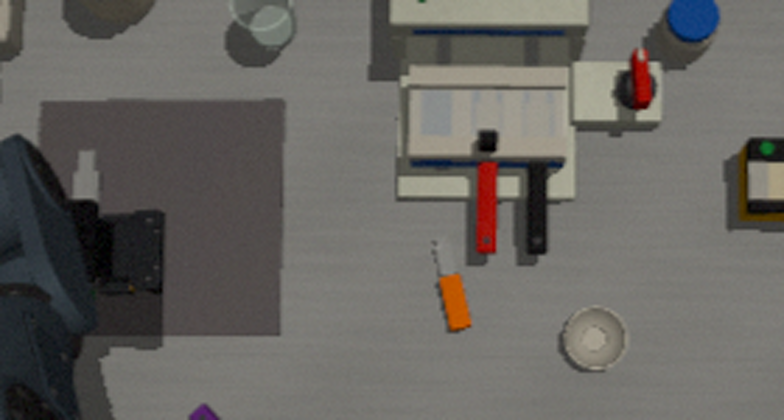

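Red and black are both home, at (487,205) and (537,205). Only green is left on the mat, and the gripper is beside it.

```bash
python3 -m pendant '[[0.02,0.2,0.05,0,0,0,-0.3],[0.02,0.233,0.2,0,0,0,-0.3],[0.02,0.233,0.4,0,0,0,-0.3],[0.02,0.233,0.585,0,0,0,-0.3],[0.02,0.233,0.585,0,0,0,-0.3],[0.02,0.233,0.585,0,0,0,1],[0.02,0.233,0.585,0,0,0,1],[0.02,0.233,0.585,0,0,0,1]]'; python3 -m pendant '[[0,0,0,0,0,0,1],[0,0,0,0,0,0,1],[0,0,0,0,0,0,1],[0,0,0,0,0,0,1],[0,0,0,0,0,0,1],[0,0,0,0,0,0,1],[0,0,0,0,0,0,1]]'; python3 - <<'E'
from h import *
s=readout.read_state();x,y,z=s['position']
go(.415,y-.19,z+.14,180)
E
```

```text
time_s: 22.4
position: [0.4503, 0.4307, 0.0793]
tcp_rot: [[-1.0, -0.03, 0.001], [-0.03, 1.0, 0.001], [-0.002, 0.001, -1.0]]
force: [-0.6, 0.1, 0.8]
opening: 0.461
grasp_force: 0.0
time_s: 23.1
position: [0.4496, 0.431, 0.0784]
tcp_rot: [[-1.0, -0.031, 0.0], [-0.031, 1.0, -0.0], [-0.0, -0.0, -1.0]]
force: [-0.8, -2.3, 6.1]
opening: 0.252
grasp_force: 30.0
go [0.415, np.float64(0.24100869069218767), np.float64(0.21843547905980318), 180] -> [ 0.2028 -0.9441 -0.7   ] [-0.      0.0001  0.01  ]
```

```bash
python3 -m pendant '[[0,0,-0.2,0,0,0,1],[0,0,-0.4,0,0,0,1],[0.1,-0.2,-0.6,0,0,0.01,1],[0.2,-0.4,-0.7,0,0,0.01,1],[0.2,-0.6,-0.7,0,0,0.01,1],[0.2,-0.8,-0.7,0,0,0.01,1],[0.2,-0.944,-0.7,0,0,0.01,1],[0.2,-0.944,-0.7,0,0,0.01,1]]'; python3 -m pendant '[[0,-0.25,0,0,0,0,1],[0,-0.5,0,0,0,0,1],[0,-0.75,0,0,0,0,1],[0,-0.985,0,0,0,0,1],[0,-0.985,0.25,0,0,0,1],[0,-0.985,0.5,0,0,0,1],[0,-0.985,0.5,0,0,0,1],[0,-0.985,0.5,0,0,0,1]]';  python3 - <<'E'
from h import *
p,P,T,K=cloud('wrist'); s=readout.read_state(); t=s['position'];print(t,s['grasp_force'])
Z=P[...,2]-t[2];X=P[...,0]-t[0];Y=P[...,1]-t[1]
m=(Z>-.064)&(Z<-.05)&(X<-.012)&(abs(Y)<.03)
n,l,st,_=cv2.connectedComponentsWithStats(m.astype(np.uint8)); m=l==1+np.argmax(st[1:,4])
print(m.sum(),X[m].min(),np.percentile(Y[m],[2,98]),np.median(Z[m]))
go(.415,.041,.1154,180)
E
```

```text
time_s: 23.9
position: [0.4147, 0.2383, 0.2176]
tcp_rot: [[-1.0, 0.004, -0.002], [0.004, 1.0, -0.001], [0.002, -0.001, -1.0]]
force: [-0.1, 0.7, -0.2]
opening: 0.25
grasp_force: 30.0
time_s: 24.7
position: [0.4149, 0.0446, 0.117]
tcp_rot: [[-1.0, -0.0, -0.004], [-0.0, 1.0, 0.001], [0.004, 0.001, -1.0]]
force: [-0.1, 1.0, -0.1]
opening: 0.249
grasp_force: 30.0
[0.41602905 0.04464804 0.11891911] 29.98073548078537
1998 -0.03717188253774739 [-0.00965931  0.01134037] -0.05961599618375149
go [0.415, 0.041, 0.1154, 180] -> [ 0.0052 -0.0182  0.0176] [-0.      0.0004  0.0003]
```

```bash
python3 -m pendant '[[0,-0.018,0.0176,0,0,0,1],[0,-0.018,0.0176,0,0,0,1],[0,-0.018,0.0176,0,0,0,1],[0,-0.018,0.0176,0,0,0,1]]'|grep pos; python3 -m pendant '[[-0.07,0,0,0,0,0,1],[-0.14,0,0,0,0,0,1],[-0.2,0,0,0,0,0,1],[-0.25,0,0,0,0,0,1],[-0.25,0,0,0,0,0,1]]'|grep -E 'pos|force:';python3 -m pendant '[[-0.05,0,0,0,0,0,1],[-0.1,0,0,0,0,0,1],[-0.15,0,0,0,0,0,1],[-0.2,0,0,0,0,0,1],[-0.26,0,0,0,0,0,1],[-0.26,0,0,0,0,0,1],[-0.26,0,0,0,0,0,1]]'|grep -E 'pos|force:'
```

```text
position: [0.4161, 0.0405, 0.1159]
position: [0.4674, 0.0403, 0.1147]
force: [0.7, 0.8, -0.7]
grasp_force: 30.0
position: [0.5174, 0.0405, 0.1142]
force: [-0.4, -0.5, -0.4]
grasp_force: 30.0
```

```bash
python3 -m pendant '[[-0.015,0,0,0,0,0,1],[-0.025,0,0,0,0,0,1],[-0.025,0,0,0,0,0,1],[-0.025,0,0,0,0,0,1]]'|grep -E 'pos|force:'; python3 -m pendant '[[-0.007,0,0,0,0,0,1],[-0.007,0,0,0,0,0,1],[-0.007,0,0,0,0,0,1]]'|grep -E 'pos|force:';  python3 -m pendant '[[-0.006,0,0,0,0,0,1],[-0.006,0,0,0,0,0,1],[-0.006,0,0,0,0,0,1]]'|grep -E 'pos|force:'
```

```text
position: [0.5224, 0.0405, 0.1144]
force: [-0.5, -0.1, -0.9]
grasp_force: 30.0
position: [0.5227, 0.0405, 0.1142]
force: [-3.3, -0.5, -0.5]
grasp_force: 30.0
position: [0.5229, 0.0406, 0.1141]
force: [-4.9, -0.6, 1.5]
grasp_force: 30.0
```

Green is home. I'll release it, lift, and turn the tool half round so the last joint has room for the knob.

```bash
python3 -m pendant '[[0,0,0,0,0,0,0.25],[0,0,0,0,0,0,0.25],[0,0,0,0,0,0,0.25],[0,0,0,0,0,0,0.25],[0,0,-0.2,0,0,0,0.25],[0,0,-0.4,0,0,0,0.25],[0,0,-0.6,0,0,0,0.25],[0,0,-0.8,0,0,0,0.1]]' | grep -E 'pos|open'; python3 -m pendant '[[0,-0.1,-0.05,0,0,0.045,0.1],[0,-0.3,-0.05,0,0,0.09,0.1],[0,-0.5,-0.05,0,0,0.135,0.1],[0,-0.7,-0.05,0,0,0.18,0.1],[0,-0.9,-0.05,0,0,0.225,0.1],[0,-1,-0.05,0,0,0.27,0.1],[0,-1,-0.05,0,0,0.315,0.1],[0,-1,-0.05,0,0,0.36,0.1]]'| grep -E 'pos|rot'; python3 -m pendant '[[0,0,0,0,0,0.045,0.1],[0,0,0,0,0,0.09,0.1],[0,0,0,0,0,0.135,0.1],[0,0,0,0,0,0.18,0.1],[0,0,0,0,0,0.225,0.1],[0,0,0,0,0,0.27,0.1],[0,0,0,0,0,0.315,0.1],[0,0,0,0,0,0.36,0.1]]'| grep -E 'pos|rot';python3 - <<'E'
from h import *
p,P,T,K=cloud('top')
for n,c,b in [('red','red',(.4,.6,-.06,.04)),('green','green',(.4,.6,0,.1)),('black','black',(.46,.6,-.12,-.03))]: print(n,blob(p,P,c,b,(.03,.09)))
print('knob',blob(p,P,'red',(.6,.75,-.25,-.1),(.04,.13)))
print('key',blob(p,P,'orange',(.2,.8,-.2,.3),(-.01,.05)))
go(.60,-.17,.28,0)
E
```

```text
position: [0.5251, 0.0405, 0.276]
opening: 0.407
position: [0.5251, -0.1608, 0.2844]
tcp_rot: [[-0.418, 0.908, 0.001], [0.908, 0.418, -0.0], [-0.0, 0.001, -1.0]]
position: [0.5252, -0.1596, 0.2845]
tcp_rot: [[0.642, 0.767, 0.001], [0.767, -0.642, -0.0], [0.0, 0.001, -1.0]]
red {'c': [0.5333, -0.0105], 'L': 95, 'W': 18, 'yaw': 0.4, 'ztop': 0.0539, 'n': 210}
green {'c': [0.5326, 0.0441], 'L': 96, 'W': 19, 'yaw': 0.9, 'ztop': 0.0545, 'n': 219}
black {'c': [0.546, -0.065], 'L': 70, 'W': 19, 'yaw': 0.2, 'ztop': 0.0552, 'n': 120}
knob {'c': [0.6533, -0.1707], 'L': 0, 'W': 0, 'yaw': 0.0, 'ztop': 0.0913, 'n': 1}
key {'c': [0.4407, 0.0242], 'L': 43, 'W': 23, 'yaw': 11.3, 'ztop': 0.0188, 'n': 86}
go [0.6, -0.17, 0.28, 0] -> [0.2013 0.3192 0.0228] [ 2.000e-04 -2.000e-04  2.769e-01]
```

```bash
python3 -m pendant '[[0.05,0.1,0,0,0,0.045,0.1],[0.1,0.2,0,0,0,0.09,0.1],[0.2,0.319,0,0,0,0.135,0.1],[0.2,0.319,0,0,0,0.18,0.1],[0.2,0.319,0,0,0,0.225,0.1],[0.2,0.319,0,0,0,0.277,0.1],[0.2,0.319,0,0,0,0.277,0.1],[0.2,0.319,0,0,0,0.277,0.1]]'; python3 - <<'E'
from h import *
p,P,T,K=cloud('wrist'); cv2.imwrite('pics/w3.png',cv2.resize(p[:,:,::-1],(768,576))); np.savez('pics/w3.npz',p=p,P=P,T=T,K=K)
print(blob(p,P,'red',(.6,.8,-.3,-.1),(.05,.12)))
m=mask(p,'red')&(abs(P[...,2]-.09)<.006)&(P[...,1]<-.1)
r=cv2.minAreaRect((P[m][:,:2]*1000).astype(np.float32)); print(m.sum(),r)
Z=P[...,2]; m=(Z>.098)&(Z<.12)&(P[...,0]>.57)&(P[...,0]<.63)&(abs(P[...,1]+.014)<.03);r=cv2.minAreaRect((P[m][:,:2]*1000).astype(np.float32)); print('post',m.sum(),r)
s=readout.read_state();print(s['position'],s['joint_positions'])
E
```

```text
time_s: 30.6
position: [0.5997, -0.1694, 0.2844]
tcp_rot: [[1.0, 0.013, 0.0], [0.013, -1.0, -0.0], [0.0, 0.0, -1.0]]
force: [0.1, 0.0, -0.2]
opening: 0.452
grasp_force: 0.0
{'c': [0.673, -0.1798], 'L': 58, 'W': 15, 'yaw': 4.3, 'ztop': 0.0905, 'n': 919}
916 ((672.9620361328125, -179.80258178710938), (57.759033203125, 15.120081901550293), 4.303101062774658)
post 485 ((599.7163696289062, -15.766133308410645), (20.261384963989258, 16.20861053466797), 89.88633728027344)
[ 0.59970605 -0.169401    0.28440037] [-2.60345603e+01  3.05690933e+01  8.28375997e+01  1.88450782e-03
  6.65876954e+01  6.32303672e+01]
```

View pics/w3.png

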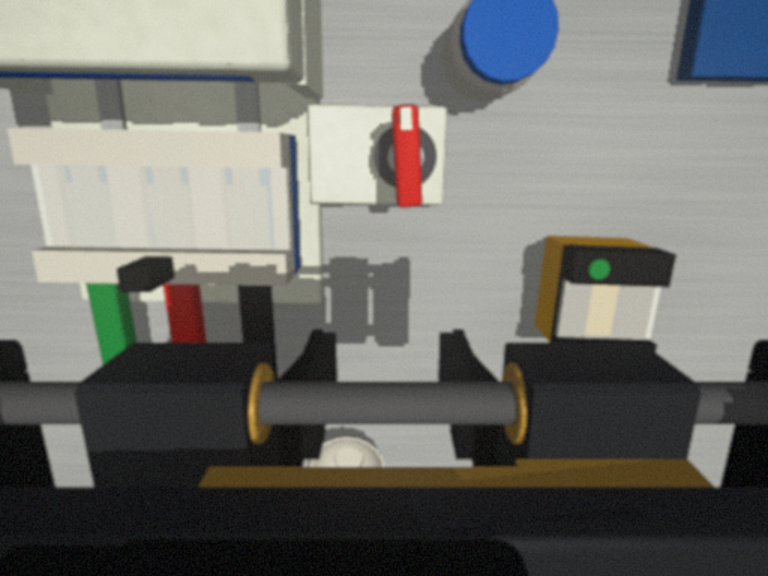

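The wrist view shows:
- Red knob bar at (407,155), close to along x.
- Switch at (608,300).
- All three handles in the slots, at (110,320), (185,315) and (256,315).
- Small jar at (510,35), clear of the knob.

Next is the approach to the knob.

```bash
python3 - <<'E'
from h import *
go(.672,-.1786,.136,4)
E
python3 -m pendant '[[0.2,0.02,0,0,0,-0.018,0.1],[0.3615,0.05,0,0,0,-0.018,0.1],[0.3615,0.05,0.15,0,0,-0.018,0.1],[0.3615,0.05,0.15,0,0,-0.018,0.1],[0.3615,0.05,0.15,0,0,-0.018,0.1]]'; python3 - <<'E'
from h import *
go(.672,-.1786,.136,4)
E
```

```text
go [0.672, -0.1786, 0.136, 4] -> [0.3608 0.0506 0.742 ] [ 0.     -0.     -0.0181]
time_s: 31.15
position: [0.6712, -0.1783, 0.2535]
tcp_rot: [[0.998, 0.067, -0.003], [0.067, -0.998, 0.001], [-0.003, -0.002, -1.0]]
force: [0.5, -0.4, 0.8]
opening: 0.449
grasp_force: 0.0
go [0.672, -0.1786, 0.136, 4] -> [0.0058 0.0025 0.5873] [-0.0005  0.001  -0.0008]
```

```bash
python3 -m pendant '[[0,0,0.2,0,0,0,0.1],[0,0,0.4,0,0,0,0.1],[0,0,0.59,0,0,0,0.1],[0,0,0.59,0,0,0,0.1],[0,0,0.59,0,0,0,1],[0,0,0.59,0,0,0,1],[0,0,0.59,0,0,0,1],[0,0,0.59,0,0,0,1]]';python3 -m pendant '[[0,0,0,0,0,0,1],[0,0,0,0,0,0,1],[0,0,0,0,0,0,1],[0,0,0,0,0,0,1]]'
```

```text
time_s: 31.95
position: [0.6734, -0.1801, 0.1392]
tcp_rot: [[0.998, 0.067, 0.004], [0.067, -0.998, -0.004], [0.004, 0.004, -1.0]]
force: [-0.9, 1.4, 4.1]
opening: 0.183
grasp_force: 30.0
time_s: 32.35
position: [0.6734, -0.1801, 0.1392]
tcp_rot: [[0.998, 0.066, 0.004], [0.066, -0.998, -0.003], [0.004, 0.003, -1.0]]
force: [-0.9, -1.9, 7.9]
opening: 0.179
grasp_force: 30.0
```

```bash
python3 -m pendant '[[0,0,0,0,0,-0.04,1],[0,0,0,0,0,-0.08,1],[0,0,0,0,0,-0.12,1],[0,0,0,0,0,-0.16,1],[0,0,0,0,0,-0.2,1],[0,0,0,0,0,-0.24,1],[0,0,0,0,0,-0.28,1],[0,0,0,0,0,-0.32,1]]';python3 -m pendant '[[0,0,0,0,0,-0.03,1],[0,0,0,0,0,-0.06,1],[0,0,0,0,0,-0.075,1],[0,0,0,0,0,-0.075,1],[0,0,0,0,0,-0.075,1]]'; python3 - <<'E'
from h import *
s=readout.read_state();print(s['moment'],np.degrees(np.arctan2(s['tcp_rot'][1][0],s['tcp_rot'][0][0])),s['joint_positions'][5])
E
```

```text
time_s: 33.15
position: [0.6728, -0.1792, 0.1392]
tcp_rot: [[0.475, 0.88, 0.003], [0.88, -0.475, -0.001], [0.0, 0.003, -1.0]]
force: [-1.3, 0.2, 9.0]
opening: 0.183
grasp_force: 30.0
time_s: 33.65
position: [0.6726, -0.1791, 0.1391]
tcp_rot: [[0.263, 0.965, 0.002], [0.965, -0.263, -0.0], [0.0, 0.002, -1.0]]
force: [-1.9, -0.7, 8.2]
opening: 0.183
grasp_force: 30.0
[-0.00438544  0.47081681 -0.35070542] 74.78048162012631 -8.891628868213072
```

```bash
python3 -m pendant '[[0,0,0,0,0,-0.012,1],[0,0,0,0,0,-0.012,1],[0,0,0,0,0,-0.012,1]]'; python3 - <<'E'
from h import *
s=readout.read_state();print(s['moment'],np.degrees(np.arctan2(s['tcp_rot'][1][0],s['tcp_rot'][0][0])),s['joint_positions'][5])
E
```

```text
time_s: 33.95
position: [0.6727, -0.1789, 0.1391]
tcp_rot: [[0.227, 0.974, 0.002], [0.974, -0.227, 0.0], [0.001, 0.002, -1.0]]
force: [-3.3, 0.5, 8.4]
opening: 0.181
grasp_force: 30.0
[-0.03787213  0.52968072 -0.57828218] 76.85710664342872 -10.989613808069631
```

The moment rises with no further turning of the knob, so it's at its free stop. I'll release, lift, turn back towards yaw 0 and go behind the post with closed fingers.

```bash
python3 -m pendant '[[0,0,0,0,0,0.012,0.1],[0,0,0,0,0,0.012,0.1],[0,0,0,0,0,0.012,0.1],[0,0,0,0,0,0.012,0.1],[0,0,0,0,0,0.012,0.1],[0,0,-0.2,0,0,0.012,0.1],[0,0,-0.4,0,0,0.012,0.1],[0,0,-0.6,0,0,0.012,0.1]]'|grep pos; python3 -m pendant '[[-0.1,-0.1,0,0,0,0.045,1],[-0.1,-0.2,0,0,0,0.09,1],[-0.1,-0.4,0,0,0,0.135,1],[-0.1,-0.6,0,0,0,0.18,1],[-0.1,-0.65,0,0,0,0.225,1],[-0.1,-0.65,0,0,0,0.27,1],[-0.1,-0.65,0,0,0,0.315,1],[-0.1,-0.65,0,0,0,0.36,1]]'|grep pos; python3 - <<'E'
from h import *
p,P,T,K=cloud('top'); print('knob',blob(p,P,'red',(.6,.75,-.25,-.1),(.04,.13)))
go(.56,-.0148,.25,0)
E
```

```text
position: [0.6719, -0.1786, 0.257]
position: [0.5412, -0.1641, 0.2566]
knob None
go [0.56, -0.0148, 0.25, 0] -> [ 0.2156 -0.7207  0.0324] [ 0.     -0.0001  0.053 ]
```

```bash
python3 -m pendant '[[0.1,-0.2,0,0,0,0.045,1],[0.15,-0.4,0,0,0,0.053,1],[0.2156,-0.6,0,0,0,0.053,1],[0.2156,-0.72,0,0,0,0.053,1],[0.2156,-0.72,0.03,0,0,0.053,1],[0.2156,-0.72,0.03,0,0,0.053,1],[0.2156,-0.72,0.03,0,0,0.053,1],[0.2156,-0.72,0.03,0,0,0.053,1]]'; python3 - <<'E'
from h import *
p,P,T,K=cloud('wrist'); 
m=mask(p,'red')&(abs(P[...,2]-.09)<.006)&(P[...,1]<-.1)
r=cv2.minAreaRect((P[m][:,:2]*1000).astype(np.float32)); print(m.sum(),r)
go(.56,-.0148,.160,0)
E
```

```text
time_s: 36.4
position: [0.559, -0.0162, 0.2504]
tcp_rot: [[1.0, 0.008, 0.0], [0.008, -1.0, -0.0], [0.0, 0.0, -1.0]]
force: [-1.0, -0.2, 1.0]
opening: 0.006
grasp_force: 0.0
1557 ((672.483642578125, -178.7754364013672), (58.88541793823242, 15.185214042663574), 74.35685729980469)
go [0.56, -0.0148, 0.16, 0] -> [ 0.0051 -0.0066  0.4522] [ 0.0001 -0.0001  0.0025]
```

```bash
python3 -m pendant '[[0,-0.006,0.2,0,0,0,1],[0,-0.006,0.4,0,0,0,1],[0,-0.006,0.45,0,0,0,1],[0,-0.006,0.45,0,0,0,1]]'|grep -E 'pos|force:'; python3 -m pendant '[[0.05,0,0,0,0,0,1],[0.1,0,0,0,0,0,1],[0.15,0,0,0,0,0,1],[0.2,0,0,0,0,0,1],[0.25,0,0,0,0,0,1],[0.3,0,0,0,0,0,1],[0.35,0,0,0,0,0,1],[0.4,0,0,0,0,0,1]]'|grep -E 'pos|force:'
```

```text
position: [0.5579, -0.0141, 0.159]
force: [0.4, 0.7, -0.1]
grasp_force: 0.0
position: [0.6367, -0.0135, 0.1619]
force: [-9.4, -3.6, 5.2]
grasp_force: 4.4
```

```bash
python3 -m pendant '[[0.03,0,0,0,0,0,1],[0.05,0,0,0,0,0,1],[0.05,0,0,0,0,0,1],[0.05,0,0,0,0,0,1]]'|grep -E 'pos|force:'; python3 -m pendant '[[0.015,0,0,0,0,0,1],[0.025,0,0,0,0,0,1],[0.025,0,0,0,0,0,1],[0.025,0,0,0,0,0,1]]'|grep -E 'pos|force:'
```

```text
position: [0.6461, -0.0135, 0.1619]
force: [-9.5, -2.9, 5.3]
grasp_force: 4.7
position: [0.6469, -0.0135, 0.1619]
force: [-18.2, -5.1, 12.1]
grasp_force: 9.2
```

```bash
python3 -m pendant '[[0.015,0,0,0,0,0,1],[0.015,0,0,0,0,0,1],[0.015,0,0,0,0,0,1]]'|grep -E 'pos|force:';python3 -m pendant '[[-0.1,0,0,0,0,0,1],[-0.3,0,0,0,0,0,1],[-0.5,0,-0.2,0,0,0,1],[-0.5,0,-0.4,0,0,0,1],[-0.5,0,-0.5,0,0,0,1],[-0.5,0,-0.5,0,0,0,1],[-0.5,0,-0.5,0,0,0,1]]'|grep -E 'pos|force:'; python3 - <<'E'
from h import *
p,P,T,K=cloud('wrist'); cv2.imwrite('pics/w4.png',cv2.resize(p[:,:,::-1],(768,576)))
m=mask(p,'red')&(abs(P[...,2]-.09)<.006)&(P[...,1]<-.1)
print(cv2.minAreaRect((P[m][:,:2]*1000).astype(np.float32)))
Z=P[...,2]; m=(Z>.098)&(Z<.125)&(P[...,0]>.57)&(P[...,0]<.70)&(abs(P[...,1]+.014)<.03);print('post',m.sum(),cv2.minAreaRect((P[m][:,:2]*1000).astype(np.float32)))
go(.672,-.1788,.25,74.5)
E
```

```text
position: [0.6474, -0.0135, 0.1619]
force: [-23.9, -5.4, 16.9]
grasp_force: 12.0
position: [0.5578, -0.0137, 0.2621]
force: [-0.3, 0.2, 0.2]
grasp_force: 0.0
((672.29638671875, -178.39028930664062), (58.564178466796875, 14.551263809204102), 74.30563354492188)
post 632 ((665.19677734375, -15.087528228759766), (16.062698364257812, 19.847505569458008), 0.4578057527542114)
go [0.672, -0.1788, 0.25, 74.5] -> [0.5666 0.8316 0.0548] [ 3.000e-04 -3.000e-04 -4.109e-01]
```

View pics/w4.png

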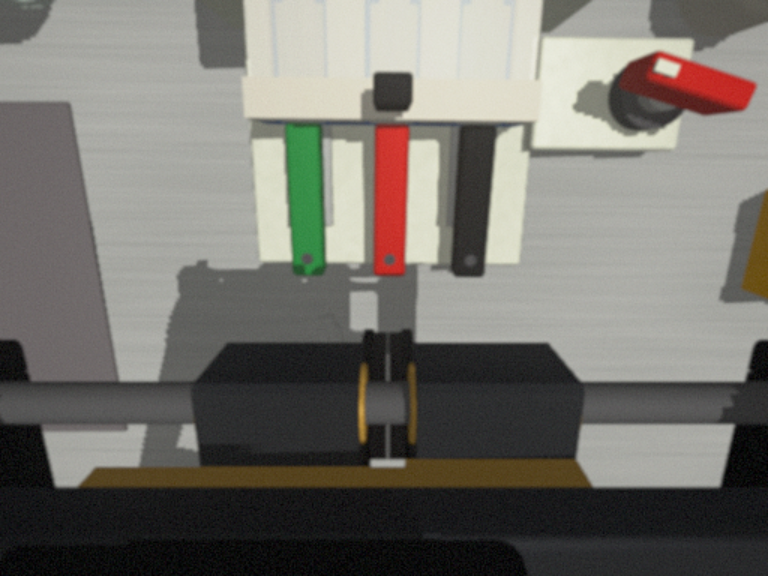

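All three handles moved with the block and are flush with it, at (305,195), (391,200) and (473,200), and the knob is still free. The post travelled about 66 mm against an expected 70, so I'll check the block against the hood front.

```bash
python3 - <<'E'
from h import *
f=np.load('pics/w3.npz');P=f['P'];Z=P[...,2]
m=(abs(Z-.134)<.008)&(P[...,0]>.65);print('hood w3',m.sum(),np.percentile(P[m][:,0],[0.5,2,5,50]),np.median(Z[m]))
m=(abs(Z-.074)<.006)&(P[...,0]<.63)&(abs(P[...,1]+.02)<.05);print('front w3',m.sum(),np.percentile(P[m][:,0],[1,2,5,50]))
f=np.load('pics/t4.npz');P=f['P'];Z=P[...,2]
m=(abs(Z-.134)<.008)&(P[...,0]>.65)&(abs(P[...,1]+.014)<.09);print('hood t4',m.sum(),np.percentile(P[m][:,0],[.5,2,5,50,98]))
m=(abs(Z-.074)<.005)&(P[...,0]<.63)&(abs(P[...,1]+.02)<.06);print('front t4',m.sum(),np.percentile(P[m][:,0],[.5,2,5,50]))
p,P,T,K=cloud('top');Z=P[...,2]
m=(abs(Z-.134)<.008)&(P[...,0]>.65)&(abs(P[...,1]+.014)<.09);print('hood now',m.sum(),np.percentile(P[m][:,0],[.5,2,5,50,98]))
m=(abs(Z-.074)<.005)&(P[...,0]<.71)&(P[...,0]>.63)&(abs(P[...,1]+.02)<.06);print('front now',m.sum(),np.percentile(P[m][:,0],[.5,2,5,50]))
E
```

```text
hood w3 9155 [0.7132307  0.713439   0.71408117 0.72758422] 0.13364937908482594
front w3 1612 [0.58748839 0.58776208 0.58859987 0.60100669]
hood t4 1988 [0.70917264 0.71074759 0.71244904 0.75781916 0.8067529 ]
front t4 273 [0.03272921 0.05313812 0.06113324 0.5934673 ]
hood now 1665 [0.71205815 0.71638342 0.72271373 0.76593129 0.80747488]
front now 4 [0.65011596 0.65028245 0.65061544 0.65948179]
```

The hood front is at 0.713, so the station origin is at about 0.583. The block started about 4 mm in and now sits at 0.653, which is exactly home. I'll tighten the knob now.

```bash
python3 -m pendant '[[0.1,0.2,0,0,0,-0.045,0.1],[0.2,0.4,0,0,0,-0.09,0.1],[0.4,0.6,0,0,0,-0.135,0.1],[0.55,0.8,0,0,0,-0.18,0.1],[0.567,0.832,0.055,0,0,-0.225,0.1],[0.567,0.832,0.055,0,0,-0.27,0.1],[0.567,0.832,0.055,0,0,-0.315,0.1],[0.567,0.832,0.055,0,0,-0.36,0.1]]'|grep pos; python3 -m pendant '[[0,0,0,0,0,-0.045,0.1],[0,0,0,0,0,-0.0505,0.1],[0,0,0,0,0,-0.0505,0.1],[0,0,0,0,0,-0.0505,0.1]]'|grep -E 'pos|open'; python3 - <<'E'
from h import *
go(.6723,-.1786,.138,74.4)
E
```

```text
position: [0.6712, -0.1791, 0.2466]
position: [0.6715, -0.1788, 0.2486]
opening: 0.447
go [0.6723, -0.1786, 0.138, 74.4] -> [0.0021 0.0043 0.5528] [-0.0004 -0.0001 -0.0005]
```

```bash
python3 -m pendant '[[0,0.004,0.2,0,0,0,0.1],[0,0.004,0.4,0,0,0,0.1],[0,0.004,0.55,0,0,0,0.1],[0,0.004,0.55,0,0,0,0.1],[0,0.004,0.55,0,0,0,1],[0,0.004,0.55,0,0,0,1],[0,0.004,0.55,0,0,0,1],[0,0.004,0.55,0,0,0,1]]';python3 -m pendant '[[0,0,0,0,0,0,1],[0,0,0,0,0,0,1],[0,0,0,0,0,0.04,1],[0,0,0,0,0,0.08,1],[0,0,0,0,0,0.12,1],[0,0,0,0,0,0.16,1],[0,0,0,0,0,0.2,1],[0,0,0,0,0,0.24,1]]';python3 -m pendant '[[0,0,0,0,0,0.04,1],[0,0,0,0,0,0.08,1],[0,0,0,0,0,0.12,1],[0,0,0,0,0,0.16,1],[0,0,0,0,0,0.18,1],[0,0,0,0,0,0.18,1],[0,0,0,0,0,0.18,1]]'; python3 - <<'E'
from h import *
s=readout.read_state();print(s['moment'],np.degrees(np.arctan2(s['tcp_rot'][1][0],s['tcp_rot'][0][0])))
E
```

```text
time_s: 41.55
position: [0.6725, -0.1793, 0.1415]
tcp_rot: [[0.268, 0.963, 0.001], [0.963, -0.268, -0.001], [-0.001, 0.001, -1.0]]
force: [1.4, 0.0, 7.9]
opening: 0.179
grasp_force: 30.0
time_s: 42.35
position: [0.6731, -0.1798, 0.1415]
tcp_rot: [[0.858, 0.514, 0.003], [0.514, -0.858, -0.002], [0.001, 0.003, -1.0]]
force: [-0.7, -0.2, 4.7]
opening: 0.182
grasp_force: 30.0
time_s: 43.05
position: [0.6733, -0.1802, 0.1415]
tcp_rot: [[1.0, -0.018, 0.003], [-0.018, -1.0, -0.003], [0.003, 0.003, -1.0]]
force: [-1.4, -1.2, 5.3]
opening: 0.182
grasp_force: 30.1
[-0.33231444  0.43381429  0.42722824] -1.003705808985858
```

```bash
python3 -m pendant '[[0,0,0,0,0,0.015,1],[0,0,0,0,0,0.015,1],[0,0,0,0,0,0.015,1]]'|grep -E 'pos|rot'; python3 - <<'E'
from h import *
s=readout.read_state();print(s['moment'],np.degrees(np.arctan2(s['tcp_rot'][1][0],s['tcp_rot'][0][0])))
E
python3 -m pendant '[[0,0,0,0,0,-0.01,0.1],[0,0,0,0,0,-0.01,0.1],[0,0,0,0,0,-0.01,0.1],[0,0,0,0,0,-0.01,0.1],[0,0,0,0,0,-0.01,0.1],[0,0,-0.2,0,0,-0.01,0.1],[0,0,-0.4,0,0,-0.01,0.1],[-0.1,0,-0.6,0,0,-0.01,0.1]]'|grep pos;  python3 -m pendant '[[-0.25,-0.2,0,0,0,-0.01,-0.3],[-0.5,-0.4,0,0,0,-0.03,-0.3],[-0.75,-0.6,0,0,0,-0.05,-0.3],[-0.85,-0.7,0,0,0,-0.06,-0.3],[-0.85,-0.7,0,0,0,-0.06,-0.3],[-0.85,-0.7,0,0,0,-0.06,-0.3]]'; python3 - <<'E'
from h import *
p,P,T,K=cloud('top'); print('knob',blob(p,P,'red',(.6,.75,-.25,-.1),(.04,.13)))
print('key',blob(p,P,'orange',(.2,.8,-.2,.3),(-.01,.05)))
p,P,T,K=cloud('wrist')
m=mask(p,'red')&(abs(P[...,2]-.09)<.006)&(P[...,1]<-.1)
if m.any(): print(cv2.minAreaRect((P[m][:,:2]*1000).astype(np.float32)))
print('key',blob(p,P,'orange',(.2,.8,-.2,.3),(-.01,.05)))
E
```

```text
position: [0.6734, -0.1802, 0.1415]
tcp_rot: [[0.998, -0.063, 0.003], [-0.063, -0.998, -0.004], [0.004, 0.003, -1.0]]
[-0.3139208   0.31732291  0.75968156] -3.6183439384653404
position: [0.654, -0.1782, 0.2604]
time_s: 44.75
position: [0.4844, -0.0294, 0.2594]
tcp_rot: [[0.988, 0.154, -0.003], [0.154, -0.988, 0.001], [-0.003, -0.002, -1.0]]
force: [-0.2, -0.3, 1.0]
opening: 0.645
grasp_force: 0.0
knob {'c': [0.6682, -0.1752], 'L': 57, 'W': 16, 'yaw': -1.2, 'ztop': 0.0913, 'n': 115}
key None
((652.3348999023438, -178.92591857910156), (19.311553955078125, 16.191444396972656), 2.588468074798584)
key {'c': [0.4383, 0.0181], 'L': 58, 'W': 23, 'yaw': 13.0, 'ztop': 0.0166, 'n': 872}
```

The knob is tight. Next I'll pick up the key, at about (0.438, 0.019) with yaw 13°. Its height, 58×23 footprint and position agree with the top view once that camera's bias is allowed for.

```bash
python3 - <<'E'
from h import *
go(.433,.018,.13,13)
E

```

```text
go [0.433, 0.018, 0.13, 13] -> [-0.2379 -0.2902  0.6487] [ 0.0004 -0.0007 -0.0236]
```

```bash
python3 -m pendant '[[-0.2,-0.2,0.1,0,0,-0.0236,-0.3],[-0.238,-0.29,0.3,0,0,-0.0236,-0.3],[-0.238,-0.29,0.5,0,0,-0.0236,-0.3],[-0.238,-0.29,0.65,0,0,-0.0236,-0.3],[-0.238,-0.29,0.65,0,0,-0.0236,-0.3],[-0.238,-0.29,0.65,0,0,-0.0236,-0.3]]'; python3 - <<'E'
from h import *
p,P,T,K=cloud('wrist')
print('key',blob(p,P,'orange',(.2,.8,-.2,.3),(-.01,.05)))
Q=P[mask(p,'orange')&(P[...,2]<.03)];c=Q[:,:2].mean(0);print(c)
go(.433,.018,.074,13)
E
```

```text
time_s: 45.45
position: [0.4333, 0.0175, 0.1291]
tcp_rot: [[0.975, 0.223, 0.0], [0.223, -0.975, -0.0], [0.0, 0.0, -1.0]]
force: [0.4, -0.1, 0.4]
opening: 0.649
grasp_force: 0.0
key {'c': [0.4371, 0.0192], 'L': 59, 'W': 23, 'yaw': 12.9, 'ztop': 0.0166, 'n': 2531}
[0.43863696 0.0196292 ]
go [0.433, 0.018, 0.074, 13] -> [-0.0028 -0.0034  0.2795] [ 0.0003 -0.0007 -0.0005]
```

```bash
python3 -m pendant '[[0,-0.004,0.15,0,0,0,-0.3],[0,-0.004,0.272,0,0,0,-0.3],[0,-0.004,0.272,0,0,0,-0.3],[0,-0.004,0.272,0,0,0,1],[0,-0.004,0.272,0,0,0,1],[0,-0.004,0.272,0,0,0,1],[0,-0.004,0.272,0,0,0,1],[0,-0.004,0.272,0,0,0,1]]'|grep -E 'pos|open|force'; python3 -m pendant '[[0,0,0,0,0,0,1],[0,0,0,0,0,0,1],[0,0,0,0,0,0,1],[0,0,0,0,0,0,1],[0,0,0,0,0,0,1],[0,0,0,0,0,0,1]]'; python3 -m pendant '[[0,0,-0.2,0,0,0,1],[0,0,-0.4,0,0,0,1],[0,0,-0.6,0,0,0.02,1],[0,0,-0.8,0,0,0.04,1],[0.1,0.2,-1,0,0,0.072,1],[0.1,0.4,-1,0,0,0.072,1],[0.1,0.6,-1,0,0,0.072,1],[0.1,0.8,-1,0,0,0.072,1]]';python3 - <<'E'
from h import *
go(.46,-.25,.28,0)
E
```

```text
position: [0.4319, 0.0191, 0.0756]
force: [-0.4, -0.9, 0.8]
opening: 0.282
grasp_force: 0.4
time_s: 46.9
position: [0.4319, 0.0191, 0.0756]
tcp_rot: [[0.974, 0.225, 0.001], [0.225, -0.974, -0.0], [0.001, 0.001, -1.0]]
force: [-0.2, -0.3, 6.3]
opening: 0.272
grasp_force: 30.0
time_s: 47.7
position: [0.487, -0.1336, 0.2755]
tcp_rot: [[1.0, 0.001, 0.001], [0.001, -1.0, -0.0], [0.001, 0.0, -1.0]]
force: [-0.2, 0.3, -1.2]
opening: 0.274
grasp_force: 30.0
go [0.46, -0.25, 0.28, 0] -> [-0.1355  0.582  -0.0223] [ 0.0001 -0.0002  0.0002]
```

```bash
python3 -m pendant '[[-0.1,0.2,0,0,0,0,1],[-0.136,0.4,0,0,0,0,1],[-0.136,0.58,0,0,0,0,1],[-0.136,0.58,0,0,0,0,1],[-0.136,0.58,0,0,0,0,1],[-0.136,0.58,0,0,0,0,1]]'|grep pos; python3 - <<'E'
from h import *
p,P,T,K=cloud('wrist'); cv2.imwrite('pics/w5.png',cv2.resize(p[:,:,::-1],(768,576))); np.savez('pics/w5.npz',p=p,P=P)
s=readout.read_state();print(s['position'])
Z=P[...,2];b=(P[...,1]<-.25)&(P[...,1]>-.42)&(P[...,0]>.5)&(P[...,0]<.68)
m=b&(Z>.05)&(Z<.08);Q=P[m]
print(m.sum(),cv2.minAreaRect((Q[:,:2]*1000).astype(np.float32)),np.percentile(Q[:,2],[5,50,95]))
f=np.load('pics/w3.npz');P=f['P'];p=f['p'];Z=P[...,2];b=(P[...,1]<-.25)&(P[...,1]>-.42)&(P[...,0]>.5)&(P[...,0]<.68)
Q=P[b&(Z>.05)&(Z<.08)];print('w3',len(Q),cv2.minAreaRect((Q[:,:2]*1000).astype(np.float32)),np.percentile(Q[:,2],[5,50,95]))
E
```

```text
position: [0.4592, -0.247, 0.2745]
[ 0.45938806 -0.2467921   0.27464649]
7215 ((571.542236328125, -333.50860595703125), (70.8299560546875, 80.19355010986328), 88.68281555175781) [0.0526337  0.0550545  0.06489127]
w3 4207 ((574.9791259765625, -333.72918701171875), (71.68710327148438, 73.65994262695312), 88.66062927246094) [0.05243343 0.05433861 0.06468297]
```

View pics/w5.png

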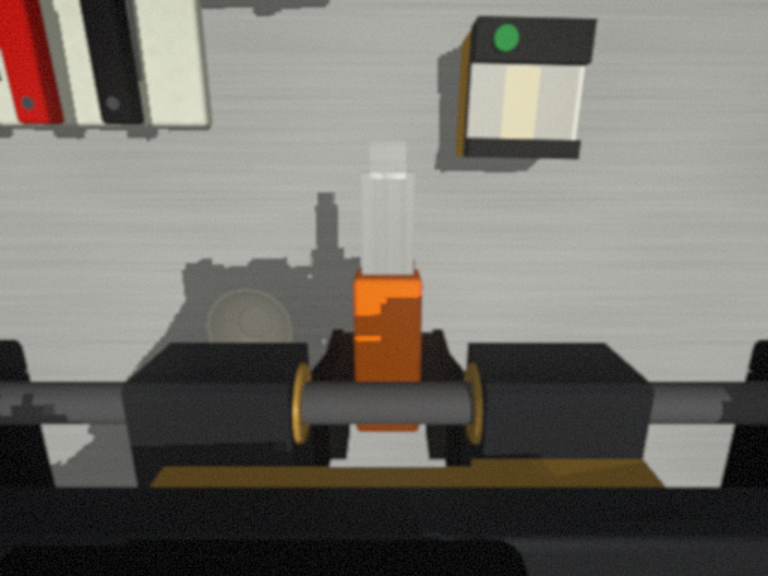

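The view shows the key held straight, with the grip at (388,325) and the tongue tip at (388,150). The switch is at (528,90) with its front face at v≈157. I'll work out the key-to-slot offset within this one picture.

```bash
python3 - <<'E'
from h import *
f=np.load('pics/w5.npz');P=f['P'];p=f['p'];Z=P[...,2]
t=readout.read_state()['position']
m=mask(p,'orange')&(Z>.19)&(Z<.24);Q=P[m]; Q2=Q[Q[:,2]>np.median(Q[:,2])-.004]
print('grip',len(Q),np.percentile(Q2[:,0],[1,99])-t[0],np.percentile(Q2[:,1],[1,99])-t[1],np.median(Q2[:,2])-t[2])
m=(Z>.17)&(Z<.25)&(P[...,0]>.515)&(abs(P[...,1]-t[1])<.03);Q=P[m]
if len(Q): print('tongue',len(Q),np.percentile(Q[:,0],[1,99])-t[0],np.percentile(Q[:,1],[1,50,99])-t[1],np.median(Q[:,2])-t[2])
for x0 in (.50,.515,.53,.545):
    q=P[(Z>.17)&(Z<.25)&(abs(P[...,0]-x0)<.006)&(abs(P[...,1]-t[1])<.03)]
    if len(q): print(x0,len(q),np.percentile(q[:,1],[1,99])-t[1],np.median(q[:,2])-t[2])
# beige strip & window
m=(Z>.02)&(Z<.08)&(P[...,0]>.545)&(P[...,0]<.60)&(P[...,1]<-.29)&(P[...,1]>-.375)
h=cv2.cvtColor(p,cv2.COLOR_RGB2HSV); mm=m&(h[...,1]>25)&(h[...,2]>100)
q=P[mm];print('strip',len(q),np.percentile(q[:,1],[2,50,98]),np.median(q[:,0]),np.median(q[:,2]))
go(.438,-.331,.1116,-1.3)
E
```

```text
grip 3160 [-0.02378888  0.03404389] [-0.01088788  0.01195942] -0.05919207607299154
tongue 1470 [0.0559539  0.07892483] [-8.57889077e-03  3.16658876e-05  9.10126120e-03] -0.06625508798584195
0.5 757 [-0.00844347  0.00892179] -0.06621738642365699
0.515 848 [-0.00867863  0.0091647 ] -0.066255243775801
0.53 703 [-0.00846454  0.00901355] -0.06625682831944396
strip 1340 [-0.34090656 -0.32804608 -0.29836935] 0.5689555287141232 0.05367323565427948
go [0.438, -0.331, 0.1116, -1.3] -> [-0.1065  0.422   0.8148] [-0.0004  0.0004  0.0077]
```

```bash
python3 -m pendant '[[-0.1,0.2,0,0,0,0.0077,1],[-0.107,0.4195,0.1,0,0,0.0077,1],[-0.107,0.4195,0.3,0,0,0.0077,1],[-0.107,0.4195,0.5,0,0,0.0077,1],[-0.107,0.4195,0.7,0,0,0.0077,1],[-0.107,0.4195,0.815,0,0,0.0077,1],[-0.107,0.4195,0.815,0,0,0.0077,1],[-0.107,0.4195,0.815,0,0,0.0077,1]]'; python3 -m pendant '[[0,0,0,0,0,0,1],[0,0,0,0,0,0,1]]' | grep pos; python3 - <<'E'
from h import *
go(.4375,-.3305,.1116,-1.3)
f,P,T,K=cloud('wrist');Z=P[...,2];p=f;s=readout.read_state();t=s['position']
b=(P[...,1]<-.28)&(P[...,1]>-.39)&(P[...,0]>.5)&(P[...,0]<.68)
Q=P[b&(Z>.05)&(Z<.08)];print(len(Q),cv2.minAreaRect((Q[:,:2]*1000).astype(np.float32)))
for x in (.44,.455): 
    q=P[mask(p,'orange')&(abs(P[...,0]-x)<.005)&(Z>.03)];print(x,np.percentile(q[:,1],[2,98])-t[1])
cv2.imwrite('pics/w6.png',cv2.resize(p[:,:,::-1],(768,576)))
E
```

```text
time_s: 49.15
position: [0.4389, -0.3314, 0.1122]
tcp_rot: [[1.0, -0.022, -0.0], [-0.022, -1.0, 0.0], [-0.0, -0.0, -1.0]]
force: [0.1, 0.7, -0.3]
opening: 0.271
grasp_force: 30.0
position: [0.4393, -0.3327, 0.1138]
go [0.4375, -0.3305, 0.1116, -1.3] -> [-0.0093 -0.0108  0.0108] [ 0.0008 -0.0008 -0.0002]
10657 ((530.4196166992188, -332.5108947753906), (70.3612060546875, 55.941436767578125), 88.63729858398438)
0.44 [-0.01115863  0.01175498]
0.455 [-0.01098877  0.01126119]
```

View pics/w6.png

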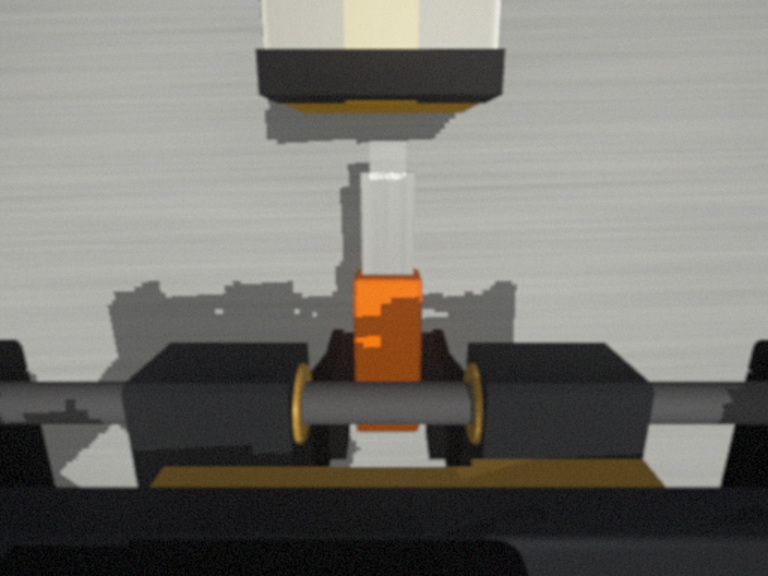

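The front edge of the switch is centred at u≈380 and the key at u≈388, so the key is about 2 mm too far to -y. That matches the computed correction of -0.0105 in tool y. I'll apply it, check, and insert.

```bash
python3 -m pendant '[[0,-0.0105,0.011,0,0,0,1],[0,-0.0105,0.011,0,0,0,1],[0,-0.0105,0.011,0,0,0,1],[0,-0.0105,0.011,0,0,0,1]]'|grep pos; python3 -m pendant '[[0.03,0,0,0,0,0,1],[0.06,0,0,0,0,0,1],[0.09,0,0,0,0,0,1],[0.12,0,0,0,0,0,1],[0.12,0,0,0,0,0,1],[0.12,0,0,0,0,0,1]]'|grep -E 'pos|force:'
```

```text
position: [0.4385, -0.3301, 0.1099]
position: [0.4626, -0.3305, 0.1097]
force: [0.0, -0.0, -0.3]
grasp_force: 30.0
```

```bash
python3 -m pendant '[[0,0,-0.008,0,0,0,1],[0,0,-0.008,0,0,0,1],[0,0,-0.008,0,0,0,1]]'|grep -E 'pos|force:'; python3 -m pendant '[[0.03,0,0,0,0,0,1],[0.06,0,0,0,0,0,1],[0.09,0,0,0,0,0,1],[0.13,0,0,0,0,0,1],[0.13,0,0,0,0,0,1],[0.13,0,0,0,0,0,1]]'|grep -E 'pos|force:'
```

```text
position: [0.4623, -0.3307, 0.1115]
force: [-0.7, -0.1, -0.9]
grasp_force: 30.0
position: [0.4887, -0.3311, 0.1113]
force: [-0.9, -0.3, 0.1]
grasp_force: 30.0
```

```bash
python3 -m pendant '[[0.015,0,0,0,0,0,1],[0.03,0,0,0,0,0,1],[0.03,0,0,0,0,0,1],[0.03,0,0,0,0,0,1]]'|grep -E 'pos|force:'; python3 -m pendant '[[0.015,0,0,0,0,0,1],[0.015,0,0,0,0,0,1],[0.015,0,0,0,0,0,1]]'|grep -E 'pos|force:'; python3 -m pendant '[[0.01,0,0,0,0,0,1],[0.01,0,0,0,0,0,1],[0.01,0,0,0,0,0,1]]'|grep -E 'pos|force:'
```

```text
position: [0.4944, -0.3314, 0.1114]
force: [-0.7, 0.2, -0.8]
grasp_force: 30.0
position: [0.497, -0.3313, 0.1112]
force: [-2.0, -0.0, 0.2]
grasp_force: 30.0
position: [0.4973, -0.3313, 0.1112]
force: [-7.2, -1.5, 2.4]
grasp_force: 30.0
```

Contact came at 0.497, where the grip should meet the face. One more firm nudge, then release and retreat.

```bash
python3 -m pendant '[[0.015,0,0,0,0,0,1],[0.015,0,0,0,0,0,1],[0.015,0,0,0,0,0,1]]'|grep -E 'pos|force:'; python3 -m pendant '[[0,0,0,0,0,0,-0.1],[0,0,0,0,0,0,-0.1],[0,0,0,0,0,0,-0.1],[0,0,0,0,0,0,-0.1],[0,0,0,0,0,0,-0.1],[0,0,-0.2,0,0,0,-0.1],[0,0,-0.4,0,0,0,-0.1],[0,0,-0.6,0,0,0,-0.1]]'|grep -E 'pos|force:'; python3 -m pendant '[[-0.1,0.25,-0.2,0,0,0,-0.1],[-0.2,0.5,-0.2,0,0,0,-0.1],[-0.3,0.75,-0.2,0,0,0,-0.1],[-0.3,1,-0.2,0,0,0,-0.1],[-0.3,1,-0.2,0,0,0,-0.1],[-0.3,1,-0.2,0,0,0,-0.1]]'|grep -E 'pos|force:'; python3 - <<'E'
from h import *
p,P,T,K=cloud('top'); cv2.imwrite('pics/t6.png',cv2.resize(p[70:270,200:400,::-1],None,fx=3,fy=3,interpolation=cv2.INTER_CUBIC))
for n,c,b in [('red','red',(.5,.7,-.06,.04)),('green','green',(.5,.7,0,.1)),('black','black',(.5,.66,-.12,-.03))]: print(n,blob(p,P,c,b,(.03,.09)))
print('knob',blob(p,P,'red',(.6,.75,-.25,-.1),(.04,.13)));print('key',blob(p,P,'orange',(.4,.55,-.37,-.29),(.0,.1)))
E
```

```text
position: [0.4978, -0.3314, 0.1111]
force: [-14.5, -3.3, 5.9]
grasp_force: 30.0
position: [0.5025, -0.3313, 0.2323]
force: [0.8, -1.5, 0.0]
grasp_force: 0.0
position: [0.4365, -0.5338, 0.2712]
force: [-0.3, 0.4, 0.7]
grasp_force: 0.0
red {'c': [0.5987, -0.0115], 'L': 98, 'W': 19, 'yaw': -1.6, 'ztop': 0.0539, 'n': 195}
green {'c': [0.5998, 0.0451], 'L': 101, 'W': 21, 'yaw': -1.0, 'ztop': 0.0541, 'n': 199}
black {'c': [0.6002, -0.0649], 'L': 100, 'W': 22, 'yaw': -2.1, 'ztop': 0.0543, 'n': 195}
knob {'c': [0.6685, -0.1755], 'L': 59, 'W': 16, 'yaw': -1.2, 'ztop': 0.0909, 'n': 113}
key None
```

View pics/t6.png

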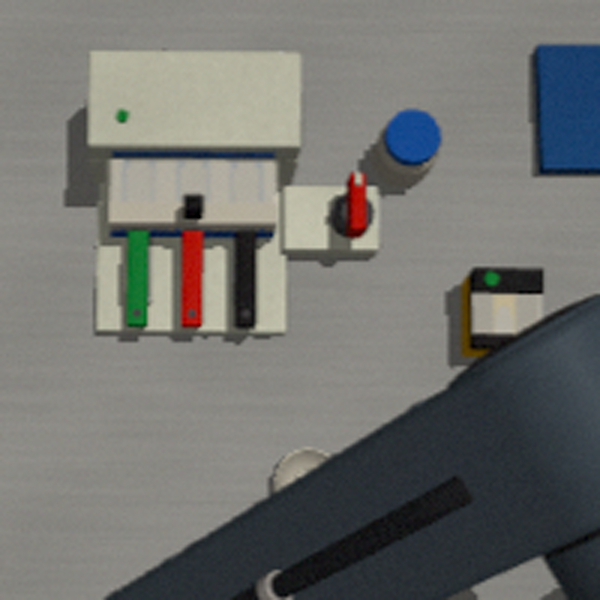

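All three spatulas, the block, the knob and the jars look right, but the arm hides the key. I'll move aside and check it.

```bash
python3 -m pendant '[[0,-0.25,-0.2,0,0,0,-0.1],[0,-0.5,-0.2,0,0,0,-0.1],[0,-0.75,-0.2,0,0,0,-0.1],[0,-1,-0.2,0,0,0,-0.1],[0,-1,-0.2,0,0,0,-0.1]]'|grep pos; python3 -m pendant '[[0,-0.25,0,0,0,0,-0.1],[0,-0.5,0,0,0,0,-0.1],[0,-0.75,0,0,0,0,-0.1],[0,-1,0,0,0,0,-0.1],[0,-1,0,0,0,0,-0.1],[0,-1,0,0,0,0,-0.1]]'|grep pos; python3 - <<'E'
from h import *
p,P,T,K=cloud('top')
print('key',blob(p,P,'orange',(.4,.6,-.37,-.29),(.0,.1)))
for n,b in [('switchtop',0)]:
    Z=P[...,2];m=(Z>.05)&(Z<.08)&(P[...,1]<-.28)&(P[...,1]>-.38)&(P[...,0]>.48)&(P[...,0]<.63);Q=P[m];print(cv2.minAreaRect((Q[:,:2]*1000).astype(np.float32)))
w,_,_,_=cloud('wrist'); 
a=cv2.resize(p[110:260,200:400,::-1],None,fx=3,fy=3,interpolation=cv2.INTER_CUBIC); cv2.imwrite('pics/t7.png',a)
s=readout.read_state();print(s['time_s'],np.abs(s['qvel']).max())
E
```

```text
position: [0.4415, -0.3222, 0.3112]
position: [0.4472, -0.1284, 0.3116]
key {'c': [0.4987, -0.3333], 'L': 62, 'W': 37, 'yaw': -1.1, 'ztop': 0.0488, 'n': 166}
((546.1375122070312, -327.9391174316406), (71.2952651977539, 128.1350555419922), 89.03440856933594)
55.25 1.5375669913651058
```

View pics/t7.png

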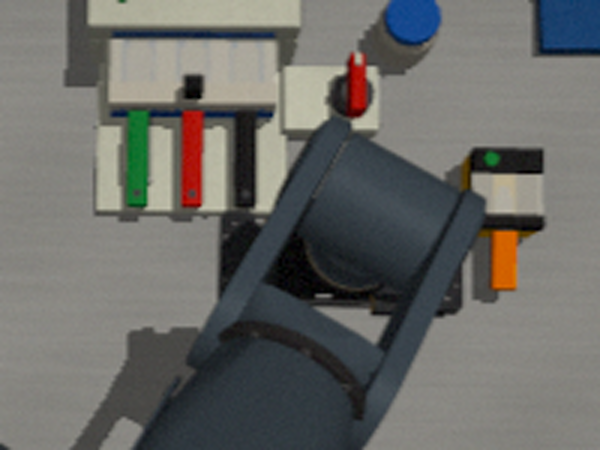

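The key is flush in the switch at (504,260). The spatulas are flush with the block, the knob is tight and the arm is touching nothing. I'll let it settle and hand in.

```bash
python3 -m pendant '[[0,0,0,0,0,0,-0.1],[0,0,0,0,0,0,-0.1],[0,0,0,0,0,0,-0.1],[0,0,0,0,0,0,-0.1],[0,0,0,0,0,0,-0.1]]'|grep -E 'pos|force:'; python3 -c "
from rig import bot
print(bot.hand_in())"
```

```text
position: [0.4472, -0.1306, 0.3113]
force: [-0.0, 0.8, 0.3]
grasp_force: 0.0
the job is handed in; nothing more can be done
None
```

I handed the job in at about 56 s of robot time: all three spatulas are home in their own slots, the block is home under the hood, the knob is tight, the key is fully in the switch, and the last picture showed everything in place with the arm clear; the hand-in returned no verdict.

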